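# Brushes away into the steriliser

### The arm

A 7-joint arm with a two-finger parallel gripper is mounted at the origin on the work surface. World frame = base frame: x ahead of the robot, y to its left, z up, the work surface at z = 0. Lengths are in m, angles in rad, forces in N, time in s.
With the tool pointing down it reaches from about 0.4 to 0.875 m from the base axis. Payload 19.3 kg.
Tool frame: the origin (TCP) lies at the very end of the fingers, on their centre line; the grasp point (between the pads) lies 19 mm behind it; z points along the fingers, y is the line along which they close (so a half turn about z gives the same grasp; the last joint's range is limited). The gripper opens to 85 mm and grips with 20 to 120 N. Pads are 22 mm wide; open, the fingers measure 114 mm over their backs; the gripper's body (76 mm by 85 mm) begins 54 mm behind the grasp point. The pads swing forward as they close: fully open they stand 13 mm farther back than shut.
Start: joints at [1.045, 0.521, -0.036, 1.599, 0.021, 1.021, -0.113], TCP at [0.275, -0.561, 0.231] pointing down, gripper open.
Joint ranges: [-2.91, 2.91], [-0.3, 2.13], [-1.5, 1.42], [0.17, 2.43], [-1.26, 4.41], [0.16, 1.93], [-2.52, 2.52]. Speed limits (rad/s): [1.89, 1.89, 2.39, 2.39, 3.01, 3.01, 3.01].

### API

Orientations are given as [roll, pitch, yaw] about the fixed x, y, z axes, in that order (R = Rz(yaw) Ry(pitch) Rx(roll)).
In Python, from workcell import observe, grab_frame, job_done gives the robot as it stands.
- The arm moves only by the tool move_arm, never from a script. Its argument "plan" is a list that holds one entry, the list of rows, each a list of 7 numbers: the shift along the tool's x, y, z each as a share of 0.02 m, from -1 to 1, then the turn, a rotation vector about the tool's x, y, z each as a share of 6 degrees, from -1 to 1, then the opening, from -1 (shut) to 1 (fully open). A call has exactly 10 rows; each row shifts and turns the commanded pose from where the row before left it, along the tool's axes as they then stand; what a row does not reach is not made up. A row lasts 1/10 s, in which the tool goes at most 50 mm and 8.59 degrees, less where a joint would pass 70% of its speed; a pose out of reach is approached as far as the arm can. A call with a number of a shift or a turn outside -1 to 1 is refused whole. A call with a gripper value outside its range is refused whole. The fingers move at their own pace and stop on an object; "grip_force" is the grip in N (left out, the last holds). Time passes only in rows, so rows that do not move let the fingers close, or fill a call up. It gives the time, the measured TCP pose, the force, the opening and the grip force at its end, in the units of the state.
- observe(): the state, without advancing time (a new reading comes with each control period).
- grab_frame(name): name is "scene" or "side" or "wrist"; returns a dict with "color" (420x560x3 uint8, red, green, blue), "intrinsics" (3x3 intrinsics, pixels), "k1" (the pictures are not rectified: a ray, as slopes to the right and down, at radius r is drawn at 1 + k1 r^2 times it, then the intrinsics apply), "position" and "orientation" of the camera in the world; the wrist camera has in their place "tool_from_camera" (4x4, takes a point from camera to tool coordinates, whose origin is the TCP and whose axes are the flange's). Camera axes: x right, y down, z forward; pixel columns grow to the right and rows downward; lengths in m; the calibration is good to about 2 mm. A picture is of the moment at which its call begins: read the wrist's pose just before it. There is no depth.
- job_done(): hands the job in; it is judged then, once.
The state is a dict: "clock": time; "qpos": joint angles; "qd": joint speeds; "joint_efforts": joint torques, N m; "position": TCP position; "tool_rot": TCP orientation; "force": force on the tool from outside, world axes, zero at the start; "moment": the same for the moment, N m; "grip_width": finger opening in m; "finger_force": force on a finger pad.
Only numpy, scipy, OpenCV 4.12 (cv2) and the standard library are available. Lean on these libraries where they do the work, as an engineer would, in place of code of your own. Each camera call takes 0.05 s, during which the arm holds its last target. There are 200 camera calls.

### The job

Put the used make-up brushes away in the brush steriliser. Its finger tab has snapped off, so prise the amber hood open with the steel spatula, lay the spatula back on the mixing palette, stand every brush handle-down in a well of its own, then shut the hood completely. Leave the other things on the table where they are.

Things in the scene. Friction and masses are not known exactly. Their poses are not given: they have to be found in the camera images.
- steriliser: Brush steriliser, fixed: white base 150 (x) x 230 (y) x 85 mm high under an amber see-through hood. Origin: centre of underside; x level from its front (robot side) to the hinged back, z up. Deck at z = 85 with four wells in a row at x = +15, y = +69, +23, -23, -69: square holes of 25 mm, 75 mm deep (floor at z = 10). Knob and grille on its front are fixed.
- notch (a point): Mouth of the prise notch in the middle of the front (x = -92, z = 88.7 in the steriliser's frame, fixed to it): a gap 100 mm wide, 7.5 mm high, 17 mm deep, between a ledge on the base (top z = 85) and the underside of the shut hood's flange (z = 92.5); the hood's front wall closes it behind. Beside it the ledge fills the gap.
- hood (a joint): Hood angle, rad: 0 shut, 1.6 fully back; hinge axis along the steriliser's y at x = +70, z = 90. Open-bottomed box, 4 mm walls, 250 g, top at z = 184 when shut; front wall's outer face 145 mm ahead of the axis, reaching 7 mm below the flange's underside. Stiff hinge (0.2 N m friction): stays wherever left, needs about 3 N at the front edge, must be pushed fully shut.
- flange (a point): Middle of the top face of the hood's front flange, a white strip 230 long, 17 wide, 5 mm thick, standing out from the hood's front wall; moves with the hood. Shut, it is 153.5 mm ahead of the hinge axis and 7.5 mm above it; z is the normal of that face. With the hood back the strip stands up at the top and fingertips can hook it from behind.
- palette: Dark steel mixing palette with paint dabs, a fixed plate 200 (x) x 100 (y) x 3 mm. Origin: centre of its underside; x along its length, away from the robot.
- spatula: Steel spatula, 200 mm, 70 g, lying on the palette, blade away from the robot. Along its x: dark wooden handle 16 wide x 14 mm high from x = -100 to +5, then a stiff flat blade 20 wide x 2 mm thick to x = +100 at mid-height of the handle. Origin: level with the handle's underside, at mid-length; z up.
- spatula_tip (a point): Middle of the end of the spatula's blade (x = +100, z = 7 mm in the spatula's frame); blade top and bottom are 1 mm above and below it.
- spatula_grip (a point): Centre of the spatula's handle near its balance point (x = -15, z = 7 mm in the spatula's frame): where to hold it.
- brush_mat: Blue-grey fabric mat, fixed, 300 (x) x 190 (y) x 3 mm, on which the brushes lie at first. Origin: centre of its underside.
- brush1: Flat stage make-up brush, 160 mm, 35 g; two to four are there, all alike, the rest absent. Along its x: wooden handle 16 wide x 13 mm thick from x = -80 to +25, ferrule 22 wide to +50, bristles 25 wide x 11 thick to +80 (rigid). Origin: underside at mid-length; +x to the bristles; z up as laid. Laid crosswise, handle end to the robot's right. In a well it stands 85 mm above the deck.
- brush2: Flat stage make-up brush, 160 mm, 35 g; two to four are there, all alike, the rest absent. Along its x: wooden handle 16 wide x 13 mm thick from x = -80 to +25, ferrule 22 wide to +50, bristles 25 wide x 11 thick to +80 (rigid). Origin: underside at mid-length; +x to the bristles; z up as laid. Laid crosswise, handle end to the robot's right. In a well it stands 85 mm above the deck.
- brush3: Flat stage make-up brush, 160 mm, 35 g; two to four are there, all alike, the rest absent. Along its x: wooden handle 16 wide x 13 mm thick from x = -80 to +25, ferrule 22 wide to +50, bristles 25 wide x 11 thick to +80 (rigid). Origin: underside at mid-length; +x to the bristles; z up as laid. Laid crosswise, handle end to the robot's right. In a well it stands 85 mm above the deck.
- brush4: Flat stage make-up brush, 160 mm, 35 g; two to four are there, all alike, the rest absent. Along its x: wooden handle 16 wide x 13 mm thick from x = -80 to +25, ferrule 22 wide to +50, bristles 25 wide x 11 thick to +80 (rigid). Origin: underside at mid-length; +x to the bristles; z up as laid. Laid crosswise, handle end to the robot's right. In a well it stands 85 mm above the deck.
- brush1_foot (a point): Centre of the handle end of brush1, on its long axis (the long axis is 6.5 mm above its underside).
- brush2_foot (a point): Centre of the handle end of brush2, on its long axis (the long axis is 6.5 mm above its underside).
- brush3_foot (a point): Centre of the handle end of brush3, on its long axis (the long axis is 6.5 mm above its underside).
- brush4_foot (a point): Centre of the handle end of brush4, on its long axis (the long axis is 6.5 mm above its underside).
- tub_a: Orange-pink face-paint tub with red lid, 90 mm across, 50 mm high. Bystander: leave alone. Origin: centre of its underside.
- tub_b: Pink face-paint tub, 82 mm across, 45 mm high. Bystander: leave alone. Origin: centre of its underside.
- powder: White powder jar, 102 mm across, 65 mm high. Bystander: leave alone. Origin: centre of its underside.
- compact: Black round compact, 96 mm across, 20 mm high. Bystander: leave alone. Origin: centre of its underside.
- remover: Clear bottle of remover, 60 mm across, 150 mm high. Bystander: leave alone. Origin: centre of its underside.
- hairspray: Blue spray can, 54 mm across, 170 mm high. Bystander: leave alone. Origin: centre of its underside.
- sponge: Skin-coloured sponge block, 70 x 50 x 22 mm. Bystander: leave alone. Origin: centre of its underside.

How it is judged:
By the outcome, as a careful person would: the job done as asked, in the order asked, and still so for the second after the job is handed in, with the robot touching nothing.
Of brush1, brush2, brush3, brush4 only 2 to 4 are there at a start; the rules pass over those that are not, and their reading is None.
At some moment in a run one of brush1, brush2, brush3, brush4, spatula may be knocked a few centimetres aside while the robot is not near it.
It also fails if it takes over 210 s, if anything falls off the work surface, if the arm or the gripper's body presses on something with over 40 N, if the wrist force passes 120 N, or if a joint passes its speed limit or range.

## Working session

There is one attempt and no reset: what is moved stays moved. The work goes in short steps, Python scripts to look and compute and a tool call to move; the robot and the scene stay as the last step left them, time stands still between calls to the robot, and variables do not carry over. Pictures are saved under pics/ and viewed, at most 14 in all, crops included, and the job is handed in when it is done.

Besides the shell and the picture viewer there is one more tool, called by a JSON object that holds its "fn" and its "kwargs". move_arm: Moves the arm, as the interface text tells. Shift numbers are shares of 0.02 m and turn numbers shares of 6 degrees, none past 1 either way. Its arguments: {"type":"object","properties":{"plan":{"type":"array"},"grip_force":{"type":"number"}},"required":["plan"]}

```bash
ls; mkdir -p pics; python3 - <<'E'
from workcell import *
import cv2,json
s=observe();print({k:(v if not hasattr(v,'tolist') else v.tolist()) for k,v in s.items()})
for n in ("scene","side"):
    f=grab_frame(n);cv2.imwrite(f"pics/{n}0.png",f["color"][:,:,::-1])
    print({k:v for k,v in f.items() if k!="color"})
f=grab_frame("wrist");print({k:v for k,v in f.items() if k!="color"})
E
```

```text
pics
{'clock': 0.0, 'qpos': [1.0448178468071019, 0.5220085193471359, -0.036345904760608984, 1.5999990127596246, 0.021214705534617455, 1.0211080751275696, -0.11282641116962466], 'qd': [0.001583270280269983, 0.0006788761350797828, 0.0005208795195353228, 0.0002688602800163427, -0.001171761775662534, 0.0017326466991709872, 0.001078503776840102], 'joint_efforts': [-0.0004391195034258999, -92.7085018157959, 1.9795746356248856, -36.993820667266846, 0.01781619095709175, 0.007901469944044948, -1.2557240580690632e-06], 'position': [0.2749248160097085, -0.5609091109842188, 0.23073217511303912], 'tool_rot': [-3.1404583986685353, 8.48967681652546e-05, 0.4557657157501811], 'force': [0.17037183611234819, -0.17795796016767532, 0.06993938058414798], 'moment': [-0.01540515013164409, -0.049744162339585285, -0.011076894306200482], 'finger_force': 0.0, 'grip_width': 0.08548641682304656}
{'intrinsics': array([[496.55962529,   0.        , 273.82242845],
       [  0.        , 496.55962529, 205.32811361],
       [  0.        ,   0.        ,   1.        ]]), 'k1': -0.1329222580628962, 'position': array([ 1.44
[... 280 characters left out ...]
588230575179887, 'position': array([ 0.49664689, -0.97985307,  0.99964452]), 'orientation': array([-2.30901841, -0.02222612, -0.05250751])}
{'intrinsics': array([[346.20013536,   0.        , 278.57037918],
       [  0.        , 346.20013536, 208.66422529],
       [  0.        ,   0.        ,   1.        ]]), 'k1': -0.050618021063872205, 'tool_from_camera': array([[-2.34886962e-04, -9.62754600e-01, -2.70376636e-01,
         6.88753953e-02],
       [ 9.99999945e-01, -1.62459482e-04, -2.90255610e-04,
        -8.84235242e-04],
       [ 2.35519675e-04, -2.70376689e-01,  9.62754585e-01,
        -1.42773137e-01],
       [ 0.00000000e+00,  0.00000000e+00,  0.00000000e+00,
         1.00000000e+00]])}
```

View pics/scene0.png

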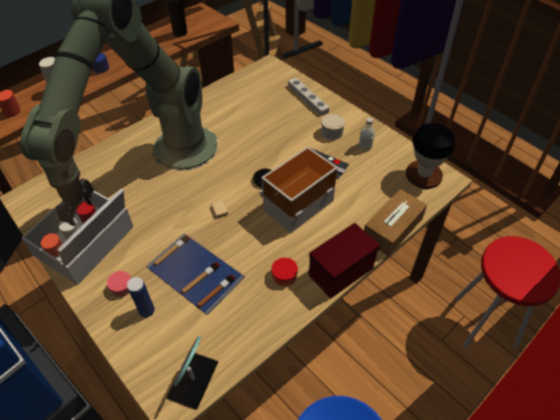

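View pics/side0.png

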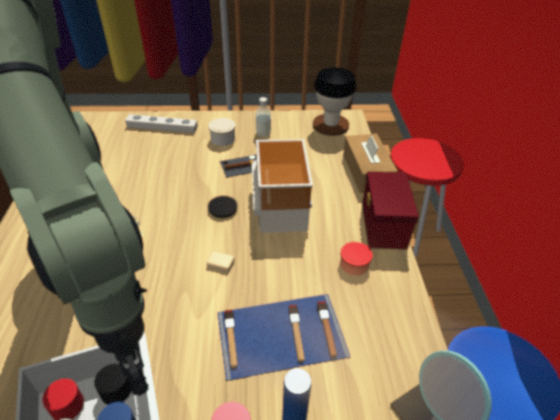

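The scene camera shows the mat with three brushes at about (195,270), the steriliser at (300,190) and the palette partly behind it at (330,160). The side camera has the mat at (283,335), the steriliser at (283,185) and the palette at (240,165).

```bash
cat > h.py <<'E'
import numpy as np, cv2
from scipy.spatial.transform import Rotation as R
from workcell import *
def cam(f,s=None):
    if "position" in f: return f["intrinsics"],f["k1"],np.array(f["position"]),R.from_euler('xyz',f["orientation"]).as_matrix()
    T=np.eye(4);T[:3,:3]=R.from_euler('xyz',s["tool_rot"]).as_matrix();T[:3,3]=s["position"]
    T=T@f["tool_from_camera"];return f["intrinsics"],f["k1"],T[:3,3],T[:3,:3]
def D(k): return np.array([k,0,0,0,0.])
def ray(c,uv):
    K,k,p,r=c;q=cv2.undistortPoints(np.array(uv,float).reshape(-1,1,2),K,D(k)).reshape(-1,2)
    d=np.c_[q,np.ones(len(q))]@r.T;return d/np.linalg.norm(d,axis=1)[:,None]
def onz(c,uv,z):
    d=ray(c,uv);return c[2]+d*((z-c[2][2])/d[:,2])[:,None]
def tri(cs,uvs):
    A=np.zeros((3,3));b=np.zeros(3)
    for c,uv in zip(cs,uvs):
        d=ray(c,[uv])[0];P=np.eye(3)-np.outer(d,d);A+=P;b+=P@c[2]
    return np.linalg.solve(A,b)
def proj(c,X):
    K,k,p,r=c;return cv2.projectPoints((np.atleast_2d(X)-p)@r,np.zeros(3),np.zeros(3),K,D(k))[0].reshape(-1,2)
def shot(n):
    s=observe();f=grab_frame(n);return f["color"][:,:,::-1].copy(),cam(f,s)
def crop(im,x0,y0,w,h,k,name):
    cv2.imwrite("pics/"+name,cv2.resize(im[y0:y0+h,x0:x0+w],None,fx=k,fy=k,interpolation=cv2.INTER_CUBIC))
E
python3 - <<'E'
import sys;sys.path.insert(0,'.')
from h import *
a,ca=shot("scene");b,cb=shot("side")
A=cv2.resize(a[130:315,140:375],None,fx=3.2,fy=3.2,interpolation=cv2.INTER_CUBIC)
crop(a,140,130,235,185,3.2,"sceneA.png");crop(b,190,120,190,140,4.2,"sideA.png")
# mat and brush by colour
for n,im,c in(("scene",a,ca),("side",b,cb)):
    hsv=cv2.cvtColor(im,cv2.COLOR_BGR2HSV)
    m=cv2.inRange(hsv,(105,60,20),(130,255,140))
    l,N,st,ce=cv2.connectedComponentsWithStats(m)
    for i in range(1,l):
        if st[i,4]>800: print(n,st[i],ce[i])
print("steril guess side",onz(cb,[(285,225)],0), "mat",onz(cb,[(219,313),(333,296),(348,353),(227,374)],0.003),onz(ca,[(192,236),(243,274),(205,309),(149,267)],.003))
print("palette",onz(cb,[(222,162),(227,175)],0.003),"steril corners tri", [tri((ca,cb),p) for p in []])
E
```

```text
scene [ 150  240   91   72 2629] [194.7109167  272.47128186]
scene [   0  318   63  102 2917] [ 26.30236544 389.89166952]
side [  57    0   51   69 1910] [83.38691099 31.07958115]
side [ 230  296   98   83 4019] [274.71759144 337.85916895]
side [ 507  332   53   88 2371] [536.77520034 377.14255588]
steril guess side [[5.82581164e-01 4.51154015e-02 1.11022302e-16]] mat [[ 0.39266687 -0.27873051  0.003     ]
 [ 0.69593578 -0.23557214  0.003     ]
 [ 0.70915448 -0.40523361  0.003     ]
 [ 0.41958735 -0.44731871  0.003     ]] [[ 0.41564167 -0.26088355  0.003     ]
 [ 0.66877036 -0.22606918  0.003     ]
 [ 0.69008113 -0.40628635  0.003     ]
 [ 0.4244086  -0.45511612  0.003     ]]
palette [[0.37123885 0.37805549 0.003     ]
 [0.39215777 0.30064132 0.003     ]] steril corners tri []
```

View pics/sceneA.png

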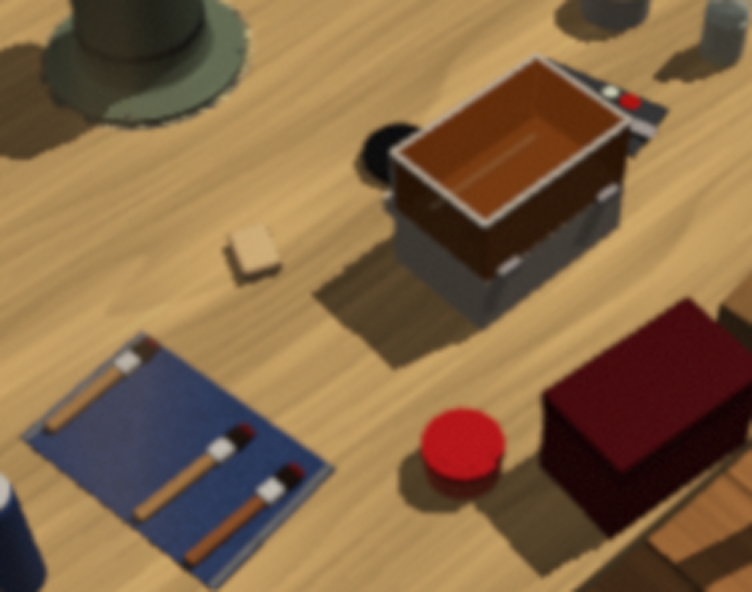

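View pics/sideA.png

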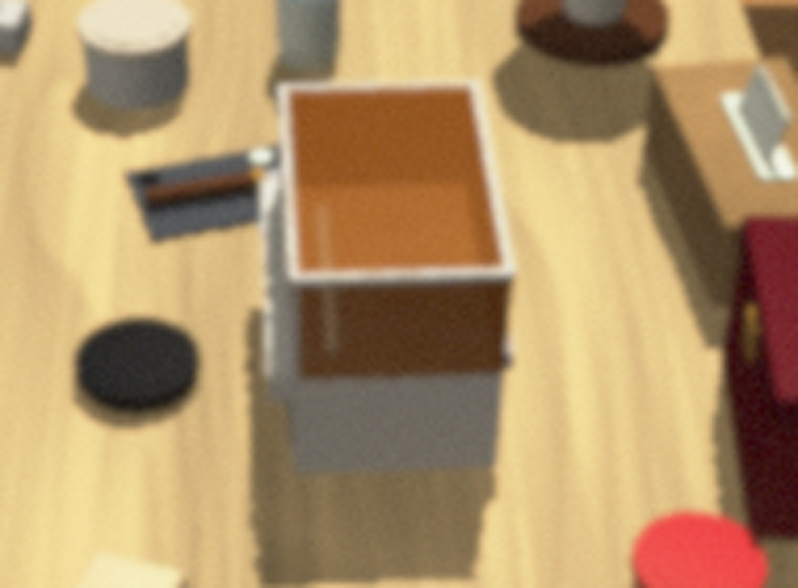

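The scene crop shows the hood rim corners at (390,153), (485,225), (630,122) and (538,57). The three brushes lie with their handles to the robot's right. The side crop has the rim corners at (282,85), (472,85), (512,272) and (290,277), and the spatula handle at (145–255,185).

```bash
python3 - <<'E'
import sys;sys.path.insert(0,'.')
from h import *
a,ca=shot("scene");b,cb=shot("side")
S=np.array([(390,153),(485,225),(630,122),(538,57)])/3.2+(140,130)
T=np.array([(290,277),(512,272),(472,85),(282,85)])/4.2+(190,120)
P=np.array([tri((ca,cb),p) for p in zip(S,T)]);print(P.round(4),P.mean(0))
print(onz(ca,S,.184).round(4),onz(cb,T,.184).round(4))
print("spat side",onz(cb,np.array([(148,190),(255,180)])/4.2+(190,120),.012).round(3))
print("palette",onz(cb,np.array([(130,175),(152,240)])/4.2+(190,120),.003).round(3))
print("pal far scene",onz(ca,np.array([(668,110),(636,155)])/3.2+(140,130),.003).round(3))
bs=np.array([(50,425),(150,345),(138,517),(247,432),(190,560),(297,470)])/3.2+(140,130)
print("brush",onz(ca,bs,.009).round(3))
print("compact,sponge,tuba,",onz(ca,np.array([(395,150),(255,250),(463,440)])/3.2+(140,130),.02).round(3))
print("powder,bottle",onz(cb,[(222,127),(263,105)],.06).round(3),"can",onz(cb,[(297,380)],.17),"tubb",onz(ca,[(120,283)],.045))
E
```

```text
[[0.5029 0.0115 0.1871]
 [0.6516 0.0156 0.1868]
 [0.6452 0.2455 0.1818]
 [0.5007 0.2417 0.1855]] [0.57511418 0.12855742 0.18528976]
[[0.5011 0.0129 0.184 ]
 [0.649  0.0182 0.184 ]
 [0.6468 0.2435 0.184 ]
 [0.5006 0.2418 0.184 ]] [[0.5027 0.016  0.184 ]
 [0.6525 0.0175 0.184 ]
 [0.6447 0.2427 0.184 ]
 [0.5003 0.2454 0.184 ]]
spat side [[0.385 0.346 0.012]
 [0.476 0.358 0.012]]
palette [[0.367 0.38  0.003]
 [0.39  0.289 0.003]]
pal far scene [[0.551 0.437 0.003]
 [0.578 0.348 0.003]]
brush [[ 0.429 -0.429  0.009]
 [ 0.414 -0.282  0.009]
 [ 0.591 -0.423  0.009]
 [ 0.583 -0.272  0.009]
 [ 0.669 -0.413  0.009]
 [ 0.658 -0.262  0.009]]
compact,sponge,tuba, [[ 0.379  0.119  0.02 ]
 [ 0.391 -0.111  0.02 ]
 [ 0.754 -0.109  0.02 ]]
powder,bottle [[0.369 0.524 0.06 ]
 [0.528 0.687 0.06 ]] can [[ 0.56646116 -0.55428784  0.17      ]] tubb [[ 0.44249652 -0.5733571   0.045     ]]
```

{"fn": "move_arm", "kwargs": {"plan": [[[0,0,-1,0,0,0.87,1],[0,0,-1,0,0,0.87,1],[0,0,-1,0,0,0.87,1],[0,0,-1,0,0,0.87,1],[0,0,-1,0,0,0.87,1],[1,-1,0,0,0,0,1],[1,-1,0,0,0,0,1],[1,-1,0,0,0,0,1],[1,-1,0,0,0,0,1],[1,-1,0,0,0,0,1]]]}}

```text
clock: 1.35
position: [0.3758, -0.4603, 0.3314]
tool_rot: [3.142, -0.0, 0.0]
force: [0.3, -1.9, -0.2]
grip_width: 0.0857
finger_force: 0.0
```

{"fn": "move_arm", "kwargs": {"plan": [[[1,-1,0,0,0,0,1],[1,-1,0,0,0,0,1],[0,-1,0,0,0,0,1],[0,-1,0,0,0,0,1],[0,-1,0,0,0,0,1],[0,-1,0,0,0,0,1],[0,-1,0,0,0,0,1],[0,-1,0,0,0,0,1],[0,-1,0,0,0,0,1],[0,-1,0,0,0,0,1]]]}}

```text
clock: 2.35
position: [0.4149, -0.2604, 0.3314]
tool_rot: [3.141, -0.0, 0.0]
force: [0.2, 0.1, 0.3]
grip_width: 0.0858
finger_force: 0.0
```

{"fn": "move_arm", "kwargs": {"plan": [[[0,-1,0,0,0,0,1],[0,-1,0,0,0,0,1],[0,-1,0,0,0,0,1],[0,-1,0,0,0,0,1],[0,-1,0,0,0,0,1],[0,-1,0,0,0,0,1],[0,-1,0,0,0,0,1],[0,-1,0,0,0,0,1],[0,-1,0,0,0,0,1],[0,-1,0,0,0,0,1]]]}}

```text
clock: 3.35
position: [0.4148, -0.0604, 0.3314]
tool_rot: [3.141, -0.0, 0.0]
force: [0.4, 0.2, -0.0]
grip_width: 0.0857
finger_force: 0.0
```

{"fn": "move_arm", "kwargs": {"plan": [[[0,-1,0,0,0,0,1],[0,-1,0,0,0,0,1],[0,-1,0,0,0,0,1],[0,-1,0,0,0,0,1],[0,-1,0,0,0,0,1],[0,-1,0,0,0,0,1],[0,-1,0,0,0,0,1],[0,-1,0,0,0,0,1],[0,-1,0,0,0,0,1],[0,-1,0,0,0,0,1]]]}}

```text
clock: 4.35
position: [0.4148, 0.1396, 0.3314]
tool_rot: [-3.142, -0.0, 0.0]
force: [0.6, -0.1, -0.2]
grip_width: 0.0853
finger_force: 0.0
```

{"fn": "move_arm", "kwargs": {"plan": [[[0.5,-1,0,0,0,0,1],[0.5,-1,0,0,0,0,1],[0.5,-1,0,0,0,0,1],[0.5,-1,0,0,0,0,1],[0,-1,0,0,0,0,1],[0,-1,0,0,0,0,1],[0,-1,0,0,0,0,1],[0,-1,0,0,0,0,1],[0,-1,0,0,0,0,1],[0,-1,0,0,0,0,1]]]}}

```text
clock: 5.35
position: [0.4549, 0.3395, 0.3313]
tool_rot: [3.142, 0.0, -0.0]
force: [0.5, -0.6, -0.5]
grip_width: 0.0856
finger_force: 0.0
```

```bash
python3 - <<'E'
import sys;sys.path.insert(0,'.')
from h import *
im,c=shot("wrist");cv2.imwrite("pics/w1.png",im);np.save("c1.npy",np.array(c,dtype=object),allow_pickle=True);print(observe()["position"])
E
```

```text
[0.45404121 0.34266315 0.33115393]
```

View pics/w1.png

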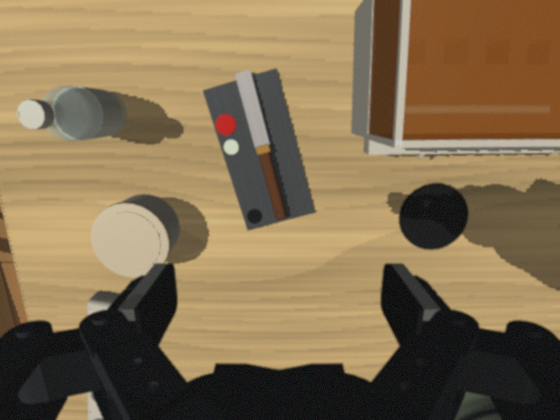

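The wrist view shows the spatula tip at (244,73), the collar at (263,149), the handle end at (281,216), and the steriliser's front-left flange corner at (367,153).

```bash
python3 - <<'E'
import sys;sys.path.insert(0,'.')
from h import *
c=np.load("c1.npy",allow_pickle=True)
im=cv2.imread("pics/w1.png")
hsv=cv2.cvtColor(im,cv2.COLOR_BGR2HSV)
m=cv2.inRange(hsv,(0,90,40),(22,255,150));m[:, :240]=0;m[:,300:]=0;m[:130]=0;m[225:]=0
g=cv2.inRange(hsv,(0,0,120),(179,60,255));g[:, :225]=0;g[:,275:]=0;g[:60]=0;g[150:]=0
for n,k,z in(("handle",m,.017),("blade",g,.011)):
    l,N,st,ce=cv2.connectedComponentsWithStats(k);i=1+np.argmax(st[1:,4])
    pts=cv2.findContours((N==i).astype('uint8'),0,1)[0][0]
    r=cv2.minAreaRect(pts);b=cv2.boxPoints(r);w=onz(c,b,z);print(n,st[i],b.round(1).tolist());print(w.round(4));
    ctr=w.mean(0);L=[w[1]-w[0],w[2]-w[1]];L=max(L,key=np.linalg.norm);print(ctr,np.linalg.norm(L),np.degrees(np.arctan2(L[1],L[0])))
print("pal",onz(c,[(204,91),(276,69),(315,212),(248,229)],.003).round(4))
print("flange corner",onz(c,[(367,153),(550,151)],.0975).round(4))
print("hood top", onz(c,[(402,147),(395,148)],.184).round(4))
print(onz(c,[(434,216)],.02))
E
```

```text
handle [256 145  30  74 782] [[255.10000610351562, 148.89999389648438], [269.0, 144.6999969482422], [290.29998779296875, 215.5], [276.29998779296875, 219.6999969482422]]
[[0.4762 0.3714 0.017 ]
 [0.4817 0.3531 0.017 ]
 [0.3851 0.3245 0.017 ]
 [0.379  0.3438 0.017 ]]
[0.43049669 0.34821125 0.017     ] 0.10073239251720013 -163.51958020773634
blade [ 235   70   34   77 1224] [[233.89999389648438, 73.0999984741211], [250.0, 69.0], [269.0, 142.6999969482422], [253.0, 146.89999389648438]]
[[0.5708 0.3969 0.011 ]
 [0.5757 0.3766 0.011 ]
 [0.4837 0.3532 0.011 ]
 [0.4783 0.3745 0.011 ]]
[0.5271214  0.37531322 0.011     ] 0.09493824560669367 -165.75449411132462
pal [[0.5499 0.4376 0.003 ]
 [0.5765 0.3439 0.003 ]
 [0.386  0.289  0.003 ]
 [0.3606 0.3846 0.003 ]]
flange corner [[0.4803 0.2446 0.0975]
 [0.4843 0.0376 0.0975]]
hood top [[0.4953 0.2375 0.184 ]
 [0.4944 0.2433 0.184 ]]
[[0.38514764 0.12541663 0.02      ]]
```

{"fn": "move_arm", "kwargs": {"plan": [[[0.79,-0.8,0,0,0,0,0],[0,0,0,0,0,-0.88,0],[0,0,1,0,0,-0.88,0],[0,0,1,0,0,-0.87,0],[0,0,1,0,0,0,0],[0,0,1,0,0,0,0],[0,0,1,0,0,0,0],[0,0,1,0,0,0,0],[0,0,1,0,0,0,0],[0,0,1,0,0,0,0]]]}}

```text
clock: 6.4
position: [0.4707, 0.3547, 0.1705]
tool_rot: [-3.142, -0.0, 0.275]
force: [0.3, 0.4, 0.1]
grip_width: 0.0424
finger_force: 0.0
```

{"fn": "move_arm", "kwargs": {"plan": [[[0,0,1,0,0,0,0],[0,0,1,0,0,0,0],[0,0,1,0,0,0,0],[0,0,1,0,0,0,0],[0,0,0,0,0,0,0],[0,0,0,0,0,0,0],[0,0,0,0,0,0,0],[0,0,0,0,0,0,0],[0,0,0,0,0,0,0],[0,0,0,0,0,0,0]]]}}

```text
clock: 7.4
position: [0.4709, 0.3549, 0.0917]
tool_rot: [-3.141, -0.001, 0.275]
force: [0.9, -0.6, 0.1]
grip_width: 0.0427
finger_force: 0.0
```

```bash
python3 - <<'E'
import sys;sys.path.insert(0,'.')
from h import *
s=observe();print(s["position"],s["tool_rot"])
im,c=shot("wrist");cv2.imwrite("pics/w2.png",im);np.save("c2.npy",np.array(c,dtype=object),allow_pickle=True)
t=R.from_euler('z',15.8,degrees=True).as_matrix()
for o in[(.4775,.361)]:
    print(proj(c,np.array([o[0],o[1],0])+np.array([[100,0,10],[5,0,17],[-100,0,17]])/1000@t.T))
E
```

```text
[0.47086702 0.3548864  0.09173276] [-3.14144384e+00 -5.45528150e-04  2.75480604e-01]
[[273.38196698  44.63002366]
 [273.83386832 200.66269212]
 [274.46905549 339.05046195]]
```

View pics/w2.png

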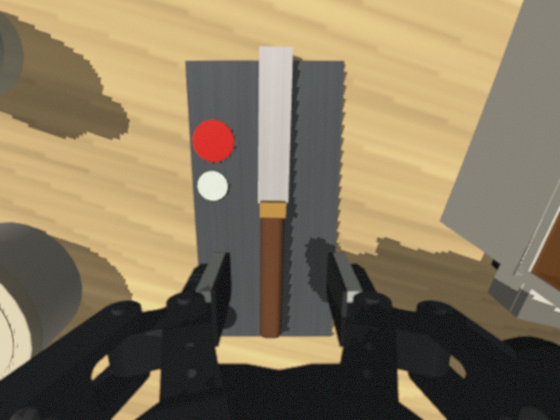

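The close view shows the spatula centred at column 272, about 4 mm left of the finger centre and turned about 1.3°. I'll correct both and grasp.

{"fn": "move_arm", "kwargs": {"plan": [[[0,-0.2,1,0,0,0.2,0],[0,0,1,0,0,0,0],[0,0,1,0,0,0,0],[0,0,0.8,0,0,0,0],[0,0,0.4,0,0,0,0],[0,0,0,0,0,0,0],[0,0,0,0,0,0,-1],[0,0,0,0,0,0,-1],[0,0,0,0,0,0,-1],[0,0,0,0,0,0,-1]]], "grip_force": 110}}

```text
clock: 8.45
position: [0.47, 0.3591, 0.0085]
tool_rot: [-3.141, -0.001, 0.254]
force: [-1.9, -0.1, 9.2]
grip_width: 0.0122
finger_force: 108.0
```

{"fn": "move_arm", "kwargs": {"plan": [[[0,0,0,0,0,0,-1],[0,0,0,0,0,0,-1],[0,0,0,0,0,0,-1],[0,0,-0.5,0,0,0,-1],[0,0,-1,0,0,0,-1],[0,0,-1,0,0,0,-1],[0,0,-1,0,0,0,-1],[0,0,-1,0,0,0,-1],[0,0,0,0,0,0,-1],[0,0,0,0,0,0,-1]]]}}

```text
clock: 9.45
position: [0.4699, 0.3587, 0.098]
tool_rot: [-3.141, -0.001, 0.254]
force: [-0.4, -0.2, -0.6]
grip_width: 0.0124
finger_force: 108.1
```

```bash
python3 - <<'E'
import sys;sys.path.insert(0,'.')
from h import *
s=observe();print(s["position"],s["tool_rot"],s["grip_width"],s["finger_force"])
im,c=shot("wrist");cv2.imwrite("pics/w3.png",im)
a,ca=shot("side");crop(a,190,130,150,110,4,"s3.png")
E
```

```text
[0.46988959 0.35867451 0.09804942] [-3.14124151e+00 -1.18316961e-03  2.54430559e-01] 0.012422422475774013 108.05528924334794
```

View pics/w3.png

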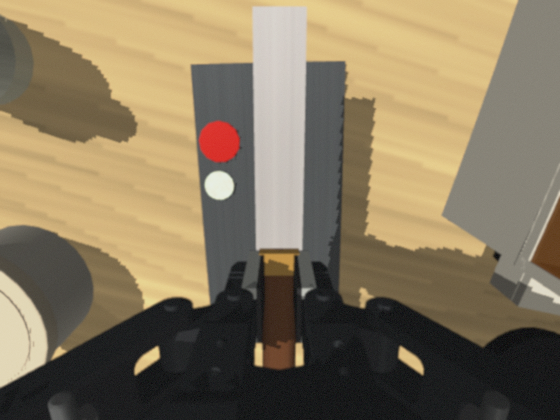

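The spatula is gripped at its balance point with the blade straight ahead of the fingers. Next I'll lift, retract and bring it in front of the notch.

{"fn": "move_arm", "kwargs": {"plan": [[[0,0,-1,0,0,0.75,-1],[0,0,-1,0,0,0.75,-1],[0,0,-1,0,0,0.75,-1],[-1,0,0,0,0,0,-1],[-1,0,0,0,0,0,-1],[-1,0,0,0,0,0,-1],[-1,0,0,0,0,0,-1],[-0.8,0,0,0,0,0,-1],[0,1,0,0,0,0,-1],[0,1,0,0,0,0,-1]]]}}

```text
clock: 10.55
position: [0.3734, 0.3166, 0.1567]
tool_rot: [3.141, 0.001, 0.021]
force: [1.9, -0.5, -0.7]
grip_width: 0.0122
finger_force: 108.1
```

{"fn": "move_arm", "kwargs": {"plan": [[[0,1,0,0,0,0,-1],[0,1,0,0,0,0,-1],[0,1,0,0,0,0,-1],[0,1,0,0,0,0,-1],[0,1,0,0,0,0,-1],[0,1,0,0,0,0,-1],[0,1,0,0,0,0,-1],[0,1,0,0,0,0,-1],[0,1,0,0,0,0,-1],[0,0.5,0,0,0,0,-1]]]}}

```text
clock: 11.55
position: [0.3777, 0.1254, 0.1569]
tool_rot: [3.141, 0.001, 0.018]
force: [-0.7, 0.7, -0.2]
grip_width: 0.0124
finger_force: 108.1
```

```bash
python3 - <<'E'
import sys;sys.path.insert(0,'.')
from h import *
s=observe();print(s["position"],s["tool_rot"],np.round(s["qpos"],2))
im,c=shot("wrist")
a,ca=shot("scene");b,cb=shot("side")
np.save("c4.npy",np.array([c,ca,cb],dtype=object),allow_pickle=True)
cv2.imwrite("pics/w4.png",im);cv2.imwrite("pics/a4.png",a);cv2.imwrite("pics/b4.png",b)
x=cv2.resize(b[150:250,190:320],None,fx=3,fy=3,interpolation=3)
y=cv2.resize(a[130:230,200:330],None,fx=3,fy=3,interpolation=3)
cv2.imwrite("pics/m4.png",np.vstack([np.hstack([x,y]),cv2.resize(im,(780,585))[:300]]))
E
```

```text
[0.37765428 0.12538471 0.15692545] [3.14081728e+00 9.67955743e-04 1.78940805e-02] [-0.39  0.29 -0.1   2.23  0.05  0.62 -2.07]
```

View pics/m4.png

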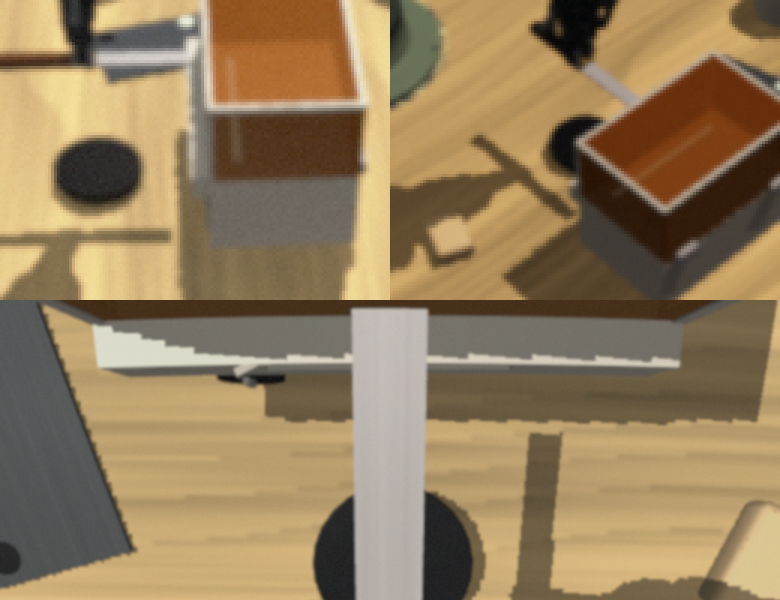

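The composite shows the level blade just in front of the flange and above the compact. The wrist panel has the tip at about (390,310) over the hood's front wall, and the flange edge at row 365.

```bash
python3 - <<'E'
import sys;sys.path.insert(0,'.')
from h import *
c,ca,cb=np.load("c4.npy",allow_pickle=True)
im=cv2.imread("pics/w4.png");hsv=cv2.cvtColor(im,cv2.COLOR_BGR2HSV)
b=cv2.imread("pics/b4.png").astype(int)
T=np.array([.3777,.1254,.1569]);Rt=R.from_euler('z',1.1,degrees=True).as_matrix()
def plane_y(c,uv):
    d=ray(c,uv);n=np.array([-np.sin(.019),np.cos(.019),0]);return c[2]+d*(((T-c[2])@n)/(d@n))[:,None]
for col in range(224,254,4):
    s=b[160:180,col].max(1)-b[160:180,col].min(1)
    r=[160+i for i in range(20) if s[i]<45 and b[160+i,col].min()>110]
    if r: print(col,r[0],r[-1],plane_y(cb,[(col,(r[0]+r[-1])/2)]).round(4))
# handle in side: 
for col in range(192,214,5): 
    s=b[160:180,col]; print(col,[int(v.sum()) for v in s])
# blade edges in wrist
g=cv2.cvtColor(im,cv2.COLOR_BGR2GRAY).astype(float)
rows=[];
for r in (10,20,30,60,80,100,120,180,200,210):
    gr=np.abs(np.diff(cv2.GaussianBlur(im,(3,3),0)[r].astype(float),axis=0)).sum(1)
    l=235+np.argmax(gr[235:268]);q=292+np.argmax(gr[292:320]);print(r,l,q,q-l)
# flange front top edge in wrist (780/560 scale)
k=560/780
print("flange",onz(c,np.array([(100,366-300),(680,366-300)])*k,.0925).round(4),onz(c,np.array([(96,322-300),(682,319-300)])*k,.0975).round(4))
E
```

```text
224 166 172 [[0.3988 0.1258 0.1621]]
228 166 172 [[0.4107 0.126  0.1617]]
232 166 172 [[0.4227 0.1263 0.1613]]
236 166 171 [[0.4348 0.1265 0.1628]]
240 166 171 [[0.4468 0.1267 0.1624]]
244 166 171 [[0.4588 0.1269 0.1621]]
248 166 171 [[0.4709 0.1272 0.1617]]
252 162 175 [[0.4829 0.1274 0.1613]]
192 [544, 544, 536, 536, 537, 532, 496, 397, 284, 221, 158, 132, 243, 372, 483, 533, 534, 534, 541, 544]
197 [546, 548, 546, 547, 549, 536, 509, 402, 287, 209, 154, 154, 280, 427, 493, 515, 523, 519, 519, 519]
202 [576, 578, 571, 568, 572, 573, 529, 419, 282, 207, 146, 159, 301, 475, 549, 567, 564, 570, 566, 570]
207 [596, 594, 596, 593, 600, 594, 550, 432, 288, 198, 143, 186, 349, 517, 590, 608, 613, 610, 606, 605]
212 [195, 237, 265, 306, 406, 499, 499, 383, 242, 153, 132, 199, 340, 514, 586, 608, 604, 611, 613, 611]
10 251 306 55
20 251 306 55
30 252 306 54
60 252 305 53
80 252 305 53
100 253 304 51
120 253 304 51
180 254 303 49
200 254 303 49
210 254 303 49
flange [[0.4804 0.245  0.0925]
 [0.4846 0.0097 0.0925]] [[0.4957 0.242  0.0975]
 [0.5009 0.0143 0.0975]]
```

{"fn": "move_arm", "kwargs": {"plan": [[[-1,0,0,0,0,0,-1],[0,0,0,0,0,0,-1],[0,0,0.6,0,0,0,-1],[0,0,1,0,0,0,-1],[0,0,1,0,0,0,-1],[0,0,1,0,0,0,-1],[0,0,0,0,0,0,-1],[0,0,0,0,0,0,-1],[0,0,0,0,0,0,-1],[0,0,0,0,0,0,-1]]]}}

```text
clock: 12.7
position: [0.3585, 0.1268, 0.0861]
tool_rot: [-3.141, -0.001, 0.019]
force: [-0.1, 0.6, -1.3]
grip_width: 0.0129
finger_force: 108.1
```

```bash
python3 - <<'E'
import sys;sys.path.insert(0,'.')
from h import *
s=observe();print(s["position"],s["tool_rot"],np.round(s["qpos"],2),s["force"])
im,c=shot("wrist")
b,cb=shot("side")
np.save("c5.npy",np.array([c,cb],dtype=object),allow_pickle=True)
cv2.imwrite("pics/w5.png",im);cv2.imwrite("pics/b5.png",b)
x=cv2.resize(b[150:215,190:290],None,fx=7,fy=7,interpolation=3)[:300]
cv2.imwrite("pics/m5.png",np.vstack([cv2.resize(b[165:215,190:270],(800,280),interpolation=3) if 0 else cv2.resize(b[160:215,190:290],(640,352),interpolation=3),cv2.resize(im[:170],(640,194))]))
E
```

```text
[0.35850782 0.12683965 0.08607605] [-3.14092321e+00 -1.34692751e-03  1.90552169e-02] [-0.43  0.42 -0.08  2.33  0.09  0.39 -2.14] [-0.13113911  0.5803832  -1.27962862]
```

View pics/m5.png

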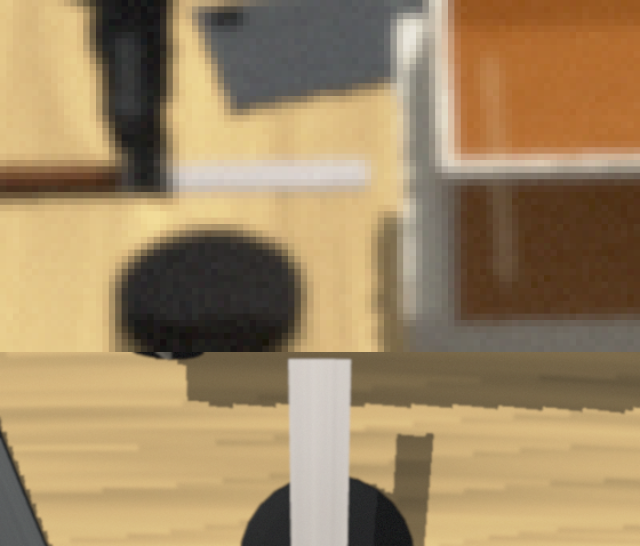

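The blade tip at (365,175) is about 18 mm short of the flange and lies level. I'll lower it a little and slide it in.

{"fn": "move_arm", "kwargs": {"plan": [[[0,0,0.06,0,0,0,-1],[0.5,0,0,0,0,0,-1],[0.4,0,0,0,0,0,-1],[0,0,0,0,0,0,-1],[0.2,0,0,0,0,0,-1],[0.1,0,0,0,0,0,-1],[0,0,0,0,0,0,-1],[0,0,0,0,0,0,-1],[0,0,0,0,0,0,-1],[0,0,0,0,0,0,-1]]]}}

```text
clock: 13.8
position: [0.3819, 0.127, 0.0841]
tool_rot: [-3.142, -0.0, 0.019]
force: [0.1, -0.3, -0.1]
grip_width: 0.012
finger_force: 108.3
```

{"fn": "move_arm", "kwargs": {"plan": [[[0.2,0,0,0,0,0,-1],[0.1,0,0,0,0,0,-1],[0.1,0,0,0,0,0,-1],[0,0,0,0,0,0,-1],[0,0,0,0,0,0,-1],[0,0,-0.1,0,0,0,-1],[0,0,-0.1,0,0,0,-1],[0,0,0,0,0,0,-1],[0,0,0,0,0,0,-1],[0,0,0,0,0,0,-1]]]}}

```text
clock: 14.8
position: [0.39, 0.1271, 0.0881]
tool_rot: [-3.142, 0.0, 0.019]
force: [0.2, 0.2, -1.8]
grip_width: 0.0123
finger_force: 108.1
```

{"fn": "move_arm", "kwargs": {"plan": [[[0.04,0,-0.73,0,0,0,-1],[0.14,0,-0.73,0,0,0,-1],[0.21,0,-0.71,0,0,0,-1],[0.27,0,-0.69,0,0,0,-1],[0.32,0,-0.66,0,0,0,-1],[0,0,0,0,0,0,-1],[0,0,0,0,0,0,-1],[0,0,0,0,0,0,-1],[0,0,0,0,0,0,-1],[0,0,0,0,0,0,-1]]]}}

```text
clock: 15.8
position: [0.4092, 0.1274, 0.1581]
tool_rot: [3.141, 0.001, 0.019]
force: [-0.8, 0.6, -0.0]
grip_width: 0.012
finger_force: 113.8
```

```bash
python3 - <<'E'
import sys;sys.path.insert(0,'.')
from h import *
s=observe();print(s["position"],s["tool_rot"],s["force"])
im,c=shot("wrist");b,cb=shot("side")
cv2.imwrite("pics/m6.png",np.vstack([cv2.resize(b[110:215,190:350],(640,420),interpolation=3),cv2.resize(im[:150],(640,171))]))
E
```

```text
[0.40924386 0.12743913 0.15810573] [3.14130500e+00 7.96973526e-04 1.92021904e-02] [-0.84129289  0.58050519 -0.02424733]
```

View pics/m6.png

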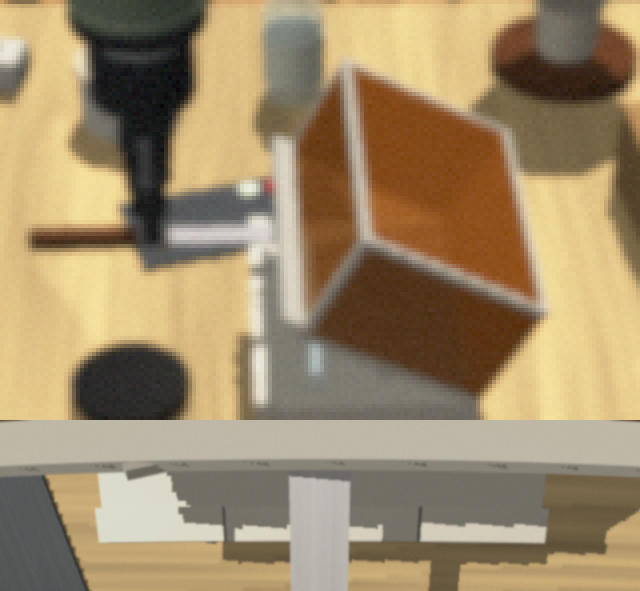

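The hood has risen about 0.5 rad with the tip in the flange corner. I'll follow the arc on to about 1.45 rad.

{"fn": "move_arm", "kwargs": {"plan": [[[0.38,0,-0.63,0,0,0,-1],[0.44,0,-0.59,0,0,0,-1],[0.5,0,-0.54,0,0,0,-1],[0.55,0,-0.48,0,0,0,-1],[0.6,0,-0.43,0,0,0,-1],[0.64,0,-0.37,0,0,0,-1],[0.67,0,-0.3,0,0,0,-1],[0.7,0,-0.23,0,0,0,-1],[0,0,0,0,0,0,-1],[0,0,0,0,0,0,-1]]]}}

```text
clock: 16.9
position: [0.4987, 0.1292, 0.2295]
tool_rot: [3.142, 0.001, 0.019]
force: [-1.1, -1.2, -0.1]
grip_width: 0.0121
finger_force: 115.6
```

{"fn": "move_arm", "kwargs": {"plan": [[[0.72,0,-0.16,0,0,0,-1],[0.73,0,-0.09,0,0,0,-1],[0.5,0,0,0,0,0,-1],[0.4,0,0,0,0,0,-1],[0,0,0,0,0,0,-1],[0,0,0,0,0,0,-1],[0,0,0,0,0,0,-1],[0,0,0,0,0,0,-1],[0,0,0,0,0,0,-1],[0,0,0,0,0,0,-1]]]}}

```text
clock: 17.9
position: [0.5438, 0.1301, 0.234]
tool_rot: [3.141, 0.005, 0.02]
force: [-12.4, -0.8, 1.8]
grip_width: 0.0118
finger_force: 115.9
```

```bash
python3 - <<'E'
import sys;sys.path.insert(0,'.')
from h import *
s=observe();print(s["position"],s["tool_rot"],s["force"])
im,c=shot("wrist");b,cb=shot("side")
cv2.imwrite("pics/m7.png",np.vstack([cv2.resize(b[90:215,190:380],(640,420),interpolation=3),cv2.resize(im[:150],(640,171))]))
E
```

```text
[0.54380364 0.13005726 0.23398659] [3.14080097 0.00476946 0.01958226] [-12.39299447  -0.81786026   1.75295382]
```

View pics/m7.png

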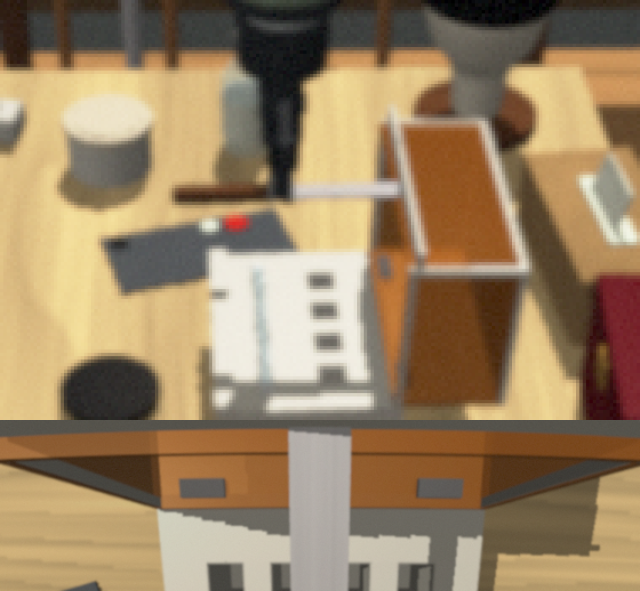

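The hood is fully back and the four wells are visible in the deck. Next I'll take the spatula back to its palette spot.

{"fn": "move_arm", "kwargs": {"plan": [[[-1,0,0,0,0,0,-1],[-1,0,0,0,0,0,-1],[-1,0,0,0,0,0,-1],[-1,-1,0,0,0,0,-1],[0,-1,0,0,0,0,-1],[0,-1,0,0,0,0,-1],[0,-1,0,0,0,0,-1],[0,-1,0,0,0,0,-1],[0,-1,0,0,0,0,-1],[0,-1,0,0,0,0,-1]]]}}

```text
clock: 19.0
position: [0.463, 0.2693, 0.2346]
tool_rot: [3.141, 0.0, 0.019]
force: [-0.1, -0.4, -1.8]
grip_width: 0.0124
finger_force: 114.8
```

{"fn": "move_arm", "kwargs": {"plan": [[[0,-1,0,0,0,-0.75,-1],[0,-1,0,0,0,-0.75,-1],[0,-1,0,0,0,-0.75,-1],[0,-1,0,0,0,0,-1],[0,0,0,0,0,0,-1],[0,0,0,0,0,0,-1],[0,0,0,0,0,0,-1],[0,0,0,0,0,0,-1],[0,0,0,0,0,0,-1],[0,0,0,0,0,0,-1]]]}}

```text
clock: 20.0
position: [0.4528, 0.3472, 0.235]
tool_rot: [3.142, -0.0, 0.254]
force: [0.1, -0.2, 0.1]
grip_width: 0.0119
finger_force: 114.8
```

```bash
cat >> h.py <<'E'
def go(X,rpy=None):
    s=observe();Rt=R.from_euler('xyz',s["tool_rot"]);d=Rt.inv().apply(np.array(X)-s["position"])/.02
    print("shift units",d.round(2), "turn units",((Rt.inv()*R.from_euler('xyz',rpy)).as_rotvec()/np.radians(6)).round(2) if rpy is not None else "", "pos",s["position"].round(4),s["tool_rot"].round(3))
E
python3 - <<'E'
import sys;sys.path.insert(0,'.')
from h import *
go((.470,.359,.009),(np.pi,0,.254))
im,c=shot("wrist");cv2.imwrite("pics/w8.png",im);np.save("c8.npy",np.array(c,dtype=object),allow_pickle=True)
E
```

```text
shift units [ 0.98 -0.35 11.3 ] turn units [ 0. -0.  0.] pos [0.4528 0.3472 0.235 ] [ 3.142 -0.     0.254]
```

{"fn": "move_arm", "kwargs": {"plan": [[[0.5,-0.35,1,0,0,0,-1],[0.48,0,1,0,0,0,-1],[0,0,1,0,0,0,-1],[0,0,1,0,0,0,-1],[0,0,1,0,0,0,-1],[0,0,1,0,0,0,-1],[0,0,1,0,0,0,-1],[0,0,1,0,0,0,-1],[0,0,1,0,0,0,-1],[0,0,1,0,0,0,-1]]]}}

```text
clock: 21.05
position: [0.4699, 0.3592, 0.0341]
tool_rot: [-3.142, -0.0, 0.255]
force: [0.6, 0.6, -0.9]
grip_width: 0.0119
finger_force: 114.8
```

{"fn": "move_arm", "kwargs": {"plan": [[[0,0,0.7,0,0,0,-1],[0,0,0.4,0,0,0,-1],[0,0,0.15,0,0,0,-1],[0,0,0,0,0,0,-1],[0,0,0,0,0,0,-1],[0,0,0,0,0,0,-0.4],[0,0,0,0,0,0,-0.2],[0,0,0,0,0,0,0],[0,0,0,0,0,0,0],[0,0,0,0,0,0,0]]]}}

```text
clock: 22.05
position: [0.4698, 0.3593, 0.0099]
tool_rot: [-3.142, -0.0, 0.255]
force: [0.1, -0.3, 0.4]
grip_width: 0.0426
finger_force: 0.0
```

{"fn": "move_arm", "kwargs": {"plan": [[[0,0,-0.5,0,0,0,0],[0,0,-1,0,0,0,0],[0,0,-1,0,0,0,0],[0,0,-1,0,0,0,0],[0,0,-1,0,0,0,0],[0,0,-1,0,0,0,0],[0,0,-1,0,0,0,0],[0,0,-1,0,0,0,0],[0,0,-1,0,0,0,0],[0,0,-1,0,0,0,0]]]}}

```text
clock: 23.05
position: [0.4697, 0.3591, 0.2016]
tool_rot: [-3.141, -0.0, 0.255]
force: [0.2, -0.0, -0.3]
grip_width: 0.0426
finger_force: 0.0
```

```bash
python3 - <<'E'
import sys;sys.path.insert(0,'.')
from h import *
im,c=shot("wrist");cv2.imwrite("pics/w9.png",im);np.save("c9.npy",np.array(c,dtype=object),allow_pickle=True)
hsv=cv2.cvtColor(im,cv2.COLOR_BGR2HSV)
m=cv2.inRange(hsv,(0,90,40),(22,255,150));g=cv2.inRange(hsv,(0,0,120),(179,60,255))
for n,k,z in(("handle",m,.017),("blade",g,.011)):
    l,N,st,ce=cv2.connectedComponentsWithStats(k)
    for i in range(1,l):
        if 400<st[i,4]<8000: print(n,st[i],onz(c,[ce[i]],z).round(4))
# wells: dark blobs within deck, z=.085
print("expected wells px",proj(c,[(.59,y,.085) for y in (.199,.153,.107,.061)]).round(0))
E
```

```text
handle [500   0  60  40 607] [[0.6724 0.1827 0.017 ]]
handle [  78   47  102   86 4153] [[0.5125 0.5108 0.017 ]]
handle [ 270  175   19   96 1318] [[0.4312 0.3502 0.017 ]]
handle [ 118  203   62   90 2952] [[0.3661 0.4674 0.017 ]]
handle [214 258 130 113 481] [[0.3077 0.3149 0.017 ]]
handle [ 21 302  71  46 493] [[0.2506 0.5602 0.017 ]]
blade [   0   18   48   88 3122] [[0.5216 0.623  0.011 ]]
blade [ 266   67   25  107 2357] [[0.5299 0.376  0.011 ]]
blade [   0  315   36   65 1572] [[0.2056 0.6136 0.011 ]]
expected wells px [[530. 104.]
 [582. 122.]
 [631. 138.]
 [675. 154.]]
```

The spatula lies back on the palette where it was. Next I'll pass above the deck to measure the wells, then go on to the mat.

{"fn": "move_arm", "kwargs": {"plan": [[[0,0,-1,0,0,0.81,1],[0,0,-1,0,0,0.81,1],[0,0,-1,0,0,0.81,1],[0,1,-1,0,0,0,1],[0,1,-1,0,0,0,1],[0,1,-1,0,0,0,1],[0,1,-1,0,0,0,1],[0,1,0,0,0,0,1],[0,1,0,0,0,0,1],[0,1,0,0,0,0,1]]]}}

```text
clock: 24.1
position: [0.4696, 0.2183, 0.3406]
tool_rot: [-3.141, -0.001, 0.0]
force: [-0.8, -0.0, -0.4]
grip_width: 0.0855
finger_force: 0.0
```

{"fn": "move_arm", "kwargs": {"plan": [[[0,1,0,0,0,0,1],[0,1,0,0,0,0,1],[0,1,0,0,0,0,1],[0,1,0,0,0,0,1],[0,0.5,0,0,0,0,1],[0,0,0,0,0,0,1],[0,0,0,0,0,0,1],[0,0,0,0,0,0,1],[0,0,0,0,0,0,1],[0,0,0,0,0,0,1]]]}}

```text
clock: 25.1
position: [0.4698, 0.1297, 0.3398]
tool_rot: [-3.142, 0.0, 0.001]
force: [0.9, 0.0, 0.4]
grip_width: 0.0855
finger_force: 0.0
```

```bash
python3 - <<'E'
import sys;sys.path.insert(0,'.')
from h import *
s=observe();print(s["position"],s["tool_rot"])
im,c=shot("wrist");cv2.imwrite("pics/w10.png",im);np.save("c10.npy",np.array(c,dtype=object),allow_pickle=True)
E=proj(c,[(.59,y,.085) for y in (.199,.153,.107,.061)]);print(E.round(0))
g=cv2.cvtColor(im,cv2.COLOR_BGR2GRAY)
x0,x1=int(E[:,0].min()-30),int(E[:,0].max()+30);y0,y1=int(E[:,1].min()-30),int(E[:,1].max()+30)
sub=g[y0:y1,x0:x1];print(sub.shape,np.percentile(sub,[5,25,50,75,95]))
for th in(70,100,130):
    l,N,st,ce=cv2.connectedComponentsWithStats((sub<th).astype('uint8'))
    for i in range(1,l):
        if 150<st[i,4]<2500: print(th,st[i],onz(c,[ce[i]+(x0,y0)],.085).round(4))
cv2.imwrite("pics/w10b.png",im)
E
```

```text
[0.46983608 0.12969527 0.33982624] [-3.14156702e+00  2.02935440e-04  9.19587167e-04]
[[215.  62.]
 [258.  62.]
 [301.  62.]
 [343.  63.]]
(60, 188) [ 71.95 155.   172.   176.   179.  ]
70 [ 20  24  11  21 179] [[0.5855 0.2055 0.085 ]]
100 [ 61  21  23  24 509] [[0.5882 0.1538 0.085 ]]
100 [104  20  23  24 495] [[0.5893 0.1078 0.085 ]]
100 [147  20  22  23 474] [[0.5899 0.062  0.085 ]]
100 [ 19  22  22  24 506] [[0.5872 0.1999 0.085 ]]
130 [104  19  23  26 578] [[0.5885 0.1078 0.085 ]]
130 [146  19  24  25 585] [[0.5895 0.0618 0.085 ]]
130 [ 18  21  25  26 591] [[0.5871 0.1996 0.085 ]]
130 [ 61  20  24  26 595] [[0.5879 0.1535 0.085 ]]
```

{"fn": "move_arm", "kwargs": {"plan": [[[0.3,1,0,0,0,0,1],[0.3,1,0,0,0,0,1],[0.3,1,0,0,0,0,1],[0.3,1,0,0,0,0,1],[0.3,1,0,0,0,0,1],[0.3,1,0,0,0,0,1],[0.3,1,0,0,0,0,1],[0,1,0,0,0,0,1],[0,1,0,0,0,0,1],[0,1,0,0,0,0,1]]]}}

```text
clock: 26.15
position: [0.5119, -0.0714, 0.3398]
tool_rot: [-3.142, 0.0, 0.0]
force: [0.2, 0.4, -0.2]
grip_width: 0.0856
finger_force: 0.0
```

{"fn": "move_arm", "kwargs": {"plan": [[[0,1,0,0,0,0,1],[0,1,0,0,0,0,1],[0,1,0,0,0,0,1],[0,1,0,0,0,0,1],[0,1,0,0,0,0,1],[0,1,0,0,0,0,1],[0,1,0,0,0,0,1],[0,1,0,0,0,0,1],[0,1,0,0,0,0,1],[0,1,0,0,0,0,1]]]}}

```text
clock: 27.15
position: [0.5121, -0.2714, 0.3398]
tool_rot: [-3.141, 0.0, 0.001]
force: [-0.1, 0.4, 0.3]
grip_width: 0.0852
finger_force: 0.0
```

{"fn": "move_arm", "kwargs": {"plan": [[[0,1,0,0,0,0,1],[0,1,0,0,0,0,1],[0,1,0,0,0,0,1],[0,0,0,0,0,0,1],[0,0,0,0,0,0,1],[0,0,0,0,0,0,1],[0,0,0,0,0,0,1],[0,0,0,0,0,0,1],[0,0,0,0,0,0,1],[0,0,0,0,0,0,1]]]}}

```text
clock: 28.15
position: [0.512, -0.3306, 0.34]
tool_rot: [-3.142, -0.0, 0.0]
force: [-0.4, -0.7, 0.6]
grip_width: 0.0852
finger_force: 0.0
```

```bash
cat >> h.py <<'E'
def brushes(im,c,pr=True):
    # silver ferrule + wood handle on blue mat: mask of non-blue inside the mat region, z~.012
    hsv=cv2.cvtColor(im,cv2.COLOR_BGR2HSV);out=[]
    blue=cv2.inRange(hsv,(100,70,20),(130,255,200))
    cn=max(cv2.findContours(blue,0,2)[0],key=cv2.contourArea);hull=cv2.convexHull(cn)
    M=np.zeros_like(blue);cv2.fillConvexPoly(M,hull,255)
    w=cv2.inRange(hsv,(3,80,70),(22,255,255))&cv2.dilate(M,np.ones((25,25)))
    l,N,st,ce=cv2.connectedComponentsWithStats(w)
    for i in range(1,l):
        if st[i,4]<400: continue
        k=cv2.findContours((N==i).astype('uint8'),0,1)[0][0]
        b=cv2.boxPoints(cv2.minAreaRect(k));q=onz(c,b,.012)
        e=[q[1]-q[0],q[2]-q[1]];j=int(np.linalg.norm(e[1])>np.linalg.norm(e[0]));L=e[j];W=np.linalg.norm(e[1-j])
        if L[1]<0:L=-L
        out.append((q.mean(0),np.linalg.norm(L),W,np.degrees(np.arctan2(L[1],L[0]))))
        if pr: print(st[i],q.mean(0).round(4),"len",np.linalg.norm(L).round(4),"wid",W.round(4),"yaw",out[-1][3].round(1))
    return out
E
python3 - <<'E'
import sys;sys.path.insert(0,'.')
from h import *
s=observe();print(s["position"],s["tool_rot"])
im,c=shot("wrist");cv2.imwrite("pics/w11.png",im);np.save("c11.npy",np.array(c,dtype=object),allow_pickle=True)
brushes(im,c)
E
```

```text
[ 0.51204196 -0.33060711  0.33995823] [-3.14157527e+00 -6.97768390e-05  4.50223997e-04]
[ 190    3  190  237 6988] [ 0.5508 -0.3382  0.012 ] len 0.3083 wid 0.2149 yaw 10.1
[272  98  80  17 929] [ 0.5883 -0.3728  0.012 ] len 0.1034 wid 0.0152 yaw 93.7
[279 214  73  18 756] [ 0.428  -0.3814  0.012 ] len 0.1038 wid 0.0157 yaw 96.8
```

{"fn": "move_arm", "kwargs": {"plan": [[[0.9,-0.27,0,0,0,0,0],[0.9,-0.27,0,0,0,0,0],[0.9,-0.27,0,0,0,0,0],[0.9,-0.27,0,0,0,0,0],[0,0,1,0,0,-0.98,0],[0,0,1,0,0,-0.98,0],[0,0,1,0,0,-0.98,0],[0,0,1,0,0,-0.98,0],[0,0,1,0,0,-0.98,0],[0,0,1,0,0,-0.98,0]]]}}

```text
clock: 29.2
position: [0.584, -0.3091, 0.2191]
tool_rot: [-3.142, -0.0, 0.62]
force: [0.7, -0.2, 0.4]
grip_width: 0.0426
finger_force: 0.0
```

{"fn": "move_arm", "kwargs": {"plan": [[[0,0,1,0,0,-0.98,0],[0,0,1,0,0,-0.98,0],[0,0,1,0,0,-0.98,0],[0,0,1,0,0,-0.98,0],[0,0,1,0,0,-0.98,0],[0,0,0,0,0,-0.98,0],[0,0,0,0,0,-0.98,0],[0,0,0,0,0,-0.98,0],[0,0,0,0,0,-0.98,0],[0,0,0,0,0,-0.94,0]]]}}

```text
clock: 30.2
position: [0.584, -0.3092, 0.1198]
tool_rot: [-3.142, -0.0, 1.642]
force: [-0.1, 0.0, 0.1]
grip_width: 0.0425
finger_force: 0.0
```

```bash
sed -i 's/,np.ones((25,25)))/,np.ones((3,3)))/' h.py; python3 - <<'E'
import sys;sys.path.insert(0,'.')
from h import *
s=observe();print(s["position"],s["tool_rot"],s["qpos"].round(2) if hasattr(s["qpos"],'round') else np.round(s["qpos"],2))
print("old view");c=np.load("c11.npy",allow_pickle=True);brushes(cv2.imread("pics/w11.png"),c)
im,c=shot("wrist");cv2.imwrite("pics/w12.png",im)
print("new");brushes(im,c)
# silver ferrule centroid near fingers
hsv=cv2.cvtColor(im,cv2.COLOR_BGR2HSV);m=cv2.inRange(hsv,(0,0,150),(179,50,255))
l,N,st,ce=cv2.connectedComponentsWithStats(m)
for i in range(1,l):
    if st[i,4]>200: print("silver",st[i],onz(c,[ce[i]],.014).round(4))
E
```

```text
[ 0.58398965 -0.30919915  0.1198324 ] [-3.14153970e+00 -2.04823350e-05  1.64217929e+00] [ 0.55  0.71 -0.23  1.58  0.2   0.88  0.31]
old view
[295  57  59  20 745] [ 0.6358 -0.3872  0.012 ] len 0.0747 wid 0.0161 yaw 97.4
[272  98  80  17 929] [ 0.5883 -0.3728  0.012 ] len 0.1034 wid 0.0152 yaw 93.7
[279 214  73  13 599] [ 0.4309 -0.3815  0.012 ] len 0.1029 wid 0.0152 yaw 92.7
new
[ 64 218  36  90 747] [ 0.4358 -0.3653  0.012 ] len 0.0772 wid 0.0129 yaw 106.9
[ 269  223   20  119 2229] [ 0.5885 -0.374   0.012 ] len 0.1054 wid 0.0145 yaw 94.5
silver [ 404  105   14  205 1919] [[ 0.6822 -0.2994  0.014 ]]
silver [  26  141   55  182 2157] [[ 0.4139 -0.3294  0.014 ]]
silver [265 191  30  32 923] [[ 0.5843 -0.3077  0.014 ]]
silver [322 231  29  31 690] [[ 0.6302 -0.3341  0.014 ]]
```

{"fn": "move_arm", "kwargs": {"plan": [[[-0.7,0,0,0,0,0,-0.3],[-0.65,0,0,0,0,0,-0.3],[0,0,1,0,0,0,-0.3],[0,0,1,0,0,0,-0.3],[0,0,1,0,0,0,-0.3],[0,0,1,0,0,0,-0.3],[0,0,0.9,0,0,0,-0.3],[0,0,0.6,0,0,0,-0.3],[0,0,0,0,0,0,-0.3],[0,0,0,0,0,0,-1]]], "grip_force": 60}}

```text
clock: 31.25
position: [0.586, -0.3364, 0.0103]
tool_rot: [3.141, 0.0, 1.638]
force: [0.4, -0.4, 0.3]
grip_width: 0.0164
finger_force: 0.0
```

{"fn": "move_arm", "kwargs": {"plan": [[[0,0,0,0,0,0,-1],[0,0,0,0,0,0,-1],[0,0,0,0,0,0,-1],[0,0,-1,0,0,0,-1],[0,0,-1,0,0,0,-1],[0,0,-1,0,0,0,-1],[0,0,-1,0,0,0,-1],[0,0,-1,0,0,0,-1],[0,0,-1,0,0,0,-1],[0,0,-1,0,0,0,-1]]]}}

```text
clock: 32.25
position: [0.5858, -0.3361, 0.1511]
tool_rot: [3.141, 0.0, 1.638]
force: [0.5, -0.9, -0.8]
grip_width: 0.0134
finger_force: 58.7
```

{"fn": "move_arm", "kwargs": {"plan": [[[0,0,-1,0,0,0,-1],[0,0,-1,0,0,0,-1],[0,0,-1,0,0,0,-1],[0,0,-1,0,0,0,-1],[0,0,-1,0,0,0,-1],[0,0,0,0,1,0,-1],[0,0,0,0,1,0,-1],[0,0,0,0,1,0,-1],[0,0,0,0,1,0,-1],[0,0,0,0,1,0,-1]]]}}

```text
clock: 33.25
position: [0.5858, -0.3365, 0.2507]
tool_rot: [3.14, -0.527, 1.639]
force: [-0.3, 0.8, -0.2]
grip_width: 0.0137
finger_force: 58.7
```

{"fn": "move_arm", "kwargs": {"plan": [[[0,0,0,0,1,0,-1],[0,0,0,0,1,0,-1],[0,0,0,0,1,0,-1],[0,0,0,0,1,0,-1],[0,0,0,0,1,0,-1],[0,0,0,0,1,0,-1],[0,0,0,0,1,0,-1],[0,0,0,0,1,0,-1],[0,0,0,0,1,0,-1],[0,0,0,0,1,0,-1]]]}}

```text
clock: 34.25
position: [0.5763, -0.3061, 0.2391]
tool_rot: [-3.1, -1.427, 1.582]
force: [0.3, 0.7, -2.0]
grip_width: 0.0137
finger_force: 58.7
```

```bash
python3 - <<'E'
import sys;sys.path.insert(0,'.')
from h import *
s=observe();print(s["position"],s["tool_rot"],np.round(s["qpos"],2),s["grip_width"]);print(R.from_euler('xyz',s["tool_rot"]).as_matrix().round(3))
E
```

```text
[ 0.57625948 -0.30608466  0.23913973] [-3.09954085 -1.4265273   1.58245944] [ 1.11  1.44 -1.22  0.82 -0.12  1.93  0.22] 0.013660674713847614
[[-0.002  0.999 -0.054]
 [ 0.144  0.053  0.988]
 [ 0.99  -0.006 -0.144]]
```

The tilt here runs into the wrist limit because the tool ends up pointing back towards the base. I'll untilt, carry the brush nearer the steriliser, and tilt there.

{"fn": "move_arm", "kwargs": {"plan": [[[0,0,0,0,-1,0,-1],[0,0,0,0,-1,0,-1],[0,0,0,0,-1,0,-1],[0,0,0,0,-1,0,-1],[0,0,0,0,-1,0,-1],[0,0,0,0,-1,0,-1],[0,0,0,0,-1,0,-1],[0,0,0,0,-1,0,-1],[0,0,0,0,-1,0,-1],[0,0,0,0,-1,0,-1]]]}}

```text
clock: 35.25
position: [0.5765, -0.306, 0.2392]
tool_rot: [-3.135, -0.371, 1.623]
force: [0.1, 0.7, 0.5]
grip_width: 0.0141
finger_force: 58.7
```

```bash
python3 - <<'E'
import sys;sys.path.insert(0,'.')
from h import *
s=observe();print(np.round(s["qpos"],2));go((.52,-.02,.34),(np.pi,0,np.radians(60)));go((.52,-.02,.34),(np.pi,0,1.6))
E
```

```text
[ 1.08  0.9  -1.07  1.28  0.4   1.44  0.17]
shift units [15.27 -2.07  0.55] turn units [-1.08 -3.43  5.45] pos [ 0.5765 -0.306   0.2392] [-3.135 -0.371  1.623]
shift units [15.27 -2.07  0.55] turn units [-0.1  -3.54  0.23] pos [ 0.5765 -0.306   0.2392] [-3.135 -0.371  1.623]
```

{"fn": "move_arm", "kwargs": {"plan": [[[0,0,0,0,-0.89,0,-1],[0,0,0,0,-0.89,0,-1],[0,0,0,0,-0.88,0,-1],[0,0,0,0,-0.88,0,-1],[1,-0.2,-0.8,0,0,0,-1],[1,-0.2,-0.8,0,0,0,-1],[1,-0.2,-0.8,0,0,0,-1],[1,-0.2,-0.8,0,0,0,-1],[1,-0.2,-0.8,0,0,0,-1],[1,-0.2,-0.8,0,0,0,-1]]]}}

```text
clock: 36.25
position: [0.5463, -0.1867, 0.3364]
tool_rot: [-3.135, -0.005, 1.626]
force: [0.0, -0.4, -0.3]
grip_width: 0.0137
finger_force: 58.7
```

{"fn": "move_arm", "kwargs": {"plan": [[[1,-0.2,0,0,0,0,-1],[1,-0.2,0,0,0,0,-1],[1,-0.2,0,0,0,0,-1],[1,-0.2,0,0,0,0,-1],[1,-0.2,0,0,0,0,-1],[1,-0.2,0,0,0,0,-1],[1,-0.2,0,0,0,0,-1],[1,-0.2,0,0,0,0,-1],[0,0,0,0,0,0.9,-1],[0,0,0,0,0,0.9,-1]]]}}

```text
clock: 37.25
position: [0.5053, -0.0286, 0.3359]
tool_rot: [-3.133, -0.004, 1.435]
force: [-0.1, -0.8, -0.8]
grip_width: 0.014
finger_force: 58.7
```

{"fn": "move_arm", "kwargs": {"plan": [[[0,0,0,0,0,0.9,-1],[0,0,0,0,0,0.9,-1],[0,0,0,0,0,0.9,-1],[0,0,0,0,0,0.8,-1],[0,0,0,0,0,0,-1],[0,0,0,0,0,0,-1],[0,0,0,0,0,0,-1],[0,0,0,0,0,0,-1],[0,0,0,0,0,0,-1],[0,0,0,0,0,0,-1]]]}}

```text
clock: 38.25
position: [0.5059, -0.0295, 0.3365]
tool_rot: [-3.133, -0.001, 1.071]
force: [0.3, -0.4, 0.3]
grip_width: 0.0136
finger_force: 58.7
```

```bash
python3 - <<'E'
import sys;sys.path.insert(0,'.')
from h import *
s=observe();print(np.round(s["qpos"],2));go((.52,-.02,.34),(np.pi,0,np.radians(60)))
E
```

```text
[ 0.72  0.37 -1.02  1.72  0.32  1.24 -0.87]
shift units [ 0.75  0.39 -0.18] turn units [-0.09 -0.01  0.23] pos [ 0.5059 -0.0295  0.3365] [-3.133e+00 -1.000e-03  1.071e+00]
```

{"fn": "move_arm", "kwargs": {"plan": [[[0,0,0,0,1,0,-1],[0,0,0,0,1,0,-1],[0,0,0,0,1,0,-1],[0,0,0,0,1,0,-1],[0,0,0,0,1,0,-1],[0,0,0,0,1,0,-1],[0,0,0,0,1,0,-1],[0,0,0,0,1,0,-1],[0,0,0,0,0,0,-1],[0,0,0,0,0,0,-1]]]}}

```text
clock: 39.25
position: [0.506, -0.0296, 0.3367]
tool_rot: [-3.128, -0.838, 1.06]
force: [0.6, 0.8, -0.3]
grip_width: 0.0135
finger_force: 58.7
```

```bash
python3 - <<'E'
import sys;sys.path.insert(0,'.')
from h import *
s=observe();print(np.round(s["qpos"],2),s["position"]);print(R.from_euler('xyz',s["tool_rot"]).as_matrix().round(3))
E
```

```text
[ 1.43  0.62 -1.4   1.98 -0.25  0.75 -0.17] [ 0.50596963 -0.02957243  0.33666944]
[[ 0.327  0.877  0.351]
 [ 0.584 -0.48   0.655]
 [ 0.743 -0.009 -0.669]]
```

```bash
cat > kin.py <<'E'
import numpy as np, itertools
from scipy.spatial.transform import Rotation as R
from scipy.optimize import least_squares
Q=[[1.0448,.5220,-.0363,1.6,.0212,1.0211,-.1128],[-0.39,.29,-.1,2.23,.05,.62,-2.07],[-.43,.42,-.08,2.33,.09,.39,-2.14],[.55,.71,-.23,1.58,.2,.88,.31],[1.11,1.44,-1.22,.82,-.12,1.93,.22],[1.08,.9,-1.07,1.28,.4,1.44,.17],[.72,.37,-1.02,1.72,.32,1.24,-.87],[1.43,.62,-1.4,1.98,-.25,.75,-.17]]
P=[[.2749,-.5609,.2307],[.3777,.1254,.1569],[.3585,.1268,.0861],[.584,-.3092,.1198],[.5763,-.3061,.2391],[.5765,-.306,.2392],[.5059,-.0295,.3365],[.506,-.0296,.3367]]
E=[[np.pi,0,.4558],[3.1408,.001,.0179],[np.pi,0,.019],[np.pi,0,1.642],[-3.0995,-1.4265,1.5825],[-3.135,-.371,1.623],[-3.133,-.001,1.071],[-3.128,-.838,1.06]]
def fk(q,p,s):
    d,L1,L2,L3,e,w,k,x0=p
    r=R.from_euler('z',s[0]*q[0]);t=np.array([0,0,d])+r.apply([x0,0,0])
    r=r*R.from_euler('y',q[1])*R.from_euler('z',s[1]*q[2]);t=t+r.apply([e,0,L1])
    r=r*R.from_euler('y',q[3]);t=t+r.apply([-e,0,0]);r=r*R.from_euler('z',s[2]*q[4]);t=t+r.apply([0,0,L2])
    r=r*R.from_euler('y',q[5]);t=t+r.apply([w,0,L3]);r=r*R.from_euler('z',s[3]*q[6]+k);return t,r
def fit():
    best=None
    for s in itertools.product((1,-1),repeat=4):
      for k in(0,1.57,3.14,-1.57):
        def f(p):
            o=[]
            for q,t,e in zip(Q,P,E):
                a,r=fk(q,p,s);o+=[*(a-t),*(0.3*(R.from_euler('xyz',e).inv()*r).as_rotvec())]
            return o
        z=least_squares(f,[.35,.4,.4,.25,0,0,k,0])
        if best is None or z.cost<best[0]: best=(z.cost,z.x,s,np.abs(z.fun).max())
    return best
if __name__=="__main__":
    b=fit();print(b);np.save("kin.npy",np.array([b[1],b[2]],dtype=object),allow_pickle=True)
E
python3 kin.py
```

```text
(np.float64(0.005604387289411811), array([0.28033819, 0.58091224, 0.39119004, 0.36276607, 0.00801372,
       0.04168082, 1.572388  , 0.02726051]), (-1, -1, -1, -1), np.float64(0.050094233362544954))
```

```bash
cat > kin2.py <<'E'
from kin import *
def fk(q,p,s=(-1,-1,-1,-1)):
    o=np.array(p[:18]).reshape(6,3);k=p[18]
    r=R.from_euler('z',-q[0]);t=r.apply([o[0,0],o[0,1],o[0,2]])
    r=r*R.from_euler('y',q[1]);r=r*R.from_euler('z',-q[2]);t=t+r.apply(o[1])
    r=r*R.from_euler('y',q[3]);t=t+r.apply(o[2]);r=r*R.from_euler('z',-q[4]);t=t+r.apply(o[3])
    r=r*R.from_euler('y',q[5]);t=t+r.apply(o[4]);r=r*R.from_euler('z',-q[6]+k);t=t+r.apply(o[5]);return t,r
def fit(w=.003):
    x0=np.zeros(19);x0[2]=.28;x0[5]=.58;x0[11]=.39;x0[14]=.36;x0[18]=1.57
    m=np.ones(19)
    def f(p):
        o=[]
        for q,t,e in zip(Q,P,E):
            a,r=fk(q,p);o+=[*(a-t),*(0.3*(R.from_euler('xyz',e).inv()*r).as_rotvec())]
        return np.r_[o,w*(p-x0)]
    z=least_squares(f,x0);return z
if __name__=="__main__":
    z=fit();print(z.x.reshape(-1)[:18].reshape(6,3).round(3),z.x[18]);print(z.fun[:48].reshape(8,6).round(3));np.save("kin.npy",z.x)
E
python3 kin2.py
```

```text
[[-0.002 -0.022  0.313]
 [-0.    -0.02   0.526]
 [-0.012 -0.02   0.012]
 [ 0.005  0.003  0.402]
 [-0.001  0.003  0.343]
 [-0.001  0.005 -0.017]] 1.5723879728073995
[[ 0.002 -0.     0.001  0.    -0.     0.   ]
 [-0.001  0.001  0.     0.001  0.001 -0.002]
 [ 0.    -0.002 -0.     0.     0.001  0.001]
 [-0.001 -0.002 -0.     0.002 -0.001  0.002]
 [-0.     0.001 -0.    -0.    -0.     0.002]
 [-0.001 -0.     0.    -0.002  0.001 -0.001]
 [ 0.     0.001 -0.     0.     0.002 -0.001]
 [-0.    -0.001 -0.     0.002 -0.002 -0.001]]
```

```bash
cat > ik.py <<'E'
from kin2 import *
p=np.load("kin.npy")
lo=np.array([-2.91,-.3,-1.5,.17,-1.26,.16,-2.52]);hi=np.array([2.91,2.13,1.42,2.43,4.41,1.93,2.52])
def rot(psi,tilt=90):  # tool x up-ish; tool z at azimuth psi, tilt from down
    a=np.radians(tilt);return R.from_euler('z',psi,degrees=True)*R.from_euler('x',np.pi)*R.from_euler('y',a)
def ik(t,r,q0):
    f=lambda q:(lambda a:np.r_[a[0]-t,.3*(r.inv()*a[1]).as_rotvec(),.003*(q-q0)])(fk(q,p))
    z=least_squares(f,np.clip(q0,lo+.03,hi-.03),bounds=(lo+.02,hi-.02));e=np.abs(f(z.x)[:6]).max();return z.x,e
def elbow(q):
    o=p[:18].reshape(6,3);r=R.from_euler('z',-q[0]);t=r.apply(o[0]);r=r*R.from_euler('y',q[1])*R.from_euler('z',-q[2]);return t+r.apply(o[1])
def wrist(q):
    t,r=fk(q,p);return t-r.apply([0,0,.326])
if __name__=="__main__":
    rng=np.random.default_rng(0)
    for psi in(-30,0,20,40,60,75,90):
        sols=[]
        for n in range(25):
            q,e=ik(np.array([.588,.1537,.16]),rot(psi),rng.uniform(lo,hi))
            if e<.002 and not any(np.abs(q-s).max()<.25 for s in sols): sols.append(q)
        for q in sols: print(psi,q.round(2),"elbow",elbow(q).round(2),"margin",min((q-lo).min(),(hi-q).min()).round(2))
E
time python3 ik.py
```

```text
-30 [-1.27  1.14  0.41  2.16  1.57  1.2   1.46] elbow [0.18 0.44 0.54] margin 0.27
-30 [-0.95  1.04 -0.01  2.14  1.66  1.58  1.53] elbow [0.3  0.34 0.58] margin 0.29
-30 [-0.7   1.05 -0.32  2.13  1.76  1.85  1.61] elbow [0.38 0.26 0.57] margin 0.08
-30 [-1.52  1.35  0.75  2.17  1.48  0.81  1.42] elbow [0.06 0.5  0.44] margin 0.26
40 [ 0.05  1.08 -0.09  2.41  3.87  1.79  1.86] elbow [ 0.46 -0.06  0.56] margin 0.02
60 [0.08 1.05 0.09 2.19 4.33 1.68 1.64] elbow [ 0.45 -0.08  0.57] margin 0.08
60 [-0.12  1.11  0.34  2.2   4.25  1.91  1.57] elbow [0.47 0.01 0.55] margin 0.02
60 [ 0.3   1.04 -0.18  2.18  4.39  1.45  1.69] elbow [ 0.42 -0.17  0.58] margin 0.02
75 [ 1.    1.52 -1.2   1.92 -0.63  0.52  0.79] elbow [ 0.26 -0.46  0.32] margin 0.3
75 [ 0.77  1.23 -0.79  1.94 -1.24  0.88  1.28] elbow [ 0.33 -0.37  0.48] margin 0.02
75 [ 1.05  1.63 -1.32  1.91 -0.31  0.47  0.5 ] elbow [ 0.24 -0.47  0.27] margin 0.18
75 [ 0.94  1.4  -1.06  1.93 -0.93  0.63  1.04] elbow [ 0.28 -0.44  0.38] margin 0.33
75 [ 1.09  1.78 -1.48  1.9   0.2   0.49  0.03] elbow [ 0.21 -0.46  0.18] margin 0.02
90 [ 0.98  1.74 -1.48  1.68  0.12  0.86  0.1 ] elbow [ 0.27 -0.44  0.21] margin 0.02
90 [ 0.55  1.16 -0.53  1.72 -1.09  1.25  1.09] elbow [ 0.39 -0.29  0.51] margin 0.17
real	0m20.395s
user	0m20.706s
sys	0m0.230s
```

```bash
cat > sim.py <<'E'
from ik import *
def jac(q):
    t,r=fk(q,p);J=np.zeros((6,7));h=1e-5
    for i in range(7):
        d=q.copy();d[i]+=h;a,b=fk(d,p);J[:3,i]=(a-t)/h;J[3:,i]=(b*r.inv()).as_rotvec()/h
    return J
def track(q,poses,lam=.01):
    for t,r in poses:
        for k in range(4):
            a,b=fk(q,p);e=np.r_[t-a,(r*b.inv()).as_rotvec()];act=np.ones(7,bool)
            for _ in range(4):
                J=jac(q)[:,act];dq=np.zeros(7);dq[act]=J.T@np.linalg.solve(J@J.T+lam**2*np.eye(6),e);n=q+dq
                bad=act&((n<lo)|(n>hi))
                if not bad.any(): break
                act&=~bad
            q=np.clip(n,lo,hi)
    a,b=fk(q,p);return q,np.linalg.norm(t-a),np.degrees(np.linalg.norm((r*b.inv()).as_rotvec()))
def line(t0,r0,t1,r1,n):
    w=(r0.inv()*r1).as_rotvec();return [(t0+(t1-t0)*s,r0*R.from_rotvec(w*s)) for s in np.linspace(0,1,n+1)[1:]]
if __name__=="__main__":
    t=np.array([.506,-.0295,.3366])
    q7=np.array(Q[6]);r7=R.from_euler('xyz',E[6]);r8=R.from_euler('xyz',E[7])
    print("sim",track(q7,line(t,r7,t,r8,8))[0].round(2),"real",Q[7])
    q8=np.array(Q[7])
    for psi in(60,75,90):
        for pos in([.53,0,.30],[.57,.05,.3],[.588,.15,.30]):
            q,e,a=track(q8,line(t,r8,np.array(pos),rot(psi),20));q2,e2,a2=track(q,line(np.array(pos),rot(psi),np.array([.588,.1537,.16]),rot(psi),10))
            print(psi,pos,q.round(2),round(e,3),round(a,1),"->",q2.round(2),round(e2,3),round(a2,1))
E
python3 sim.py
```

```text
sim [ 1.44  0.63 -1.42  1.99 -0.24  0.74 -0.18] real [1.43, 0.62, -1.4, 1.98, -0.25, 0.75, -0.17]
60 [0.53, 0, 0.3] [ 1.47  1.42 -1.5   2.14 -0.42  0.41  0.36] 0.0 0.0 -> [ 1.12  1.68 -1.32  2.11 -1.11  0.16  1.34] 0.013 0.5
60 [0.57, 0.05, 0.3] [ 1.32  1.43 -1.5   2.13 -0.57  0.29  0.5 ] 0.0 0.0 -> [ 1.11  1.67 -1.32  2.12 -1.26  0.16  1.48] 0.008 0.3
60 [0.588, 0.15, 0.3] [ 1.15  1.4  -1.5   2.15 -1.26  0.17  1.16] 0.022 0.7 -> [ 1.18  1.88 -1.5   2.09  0.9   0.17 -0.6 ] 0.012 0.3
75 [0.53, 0, 0.3] [ 1.36  1.41 -1.46  1.92 -0.28  0.78  0.23] 0.0 0.0 -> [ 1.06  1.66 -1.36  1.91 -0.19  0.47  0.39] 0.0 0.0
75 [0.57, 0.05, 0.3] [ 1.24  1.43 -1.48  1.9  -0.28  0.67  0.22] 0.0 0.0 -> [ 1.06  1.67 -1.36  1.91 -0.17  0.47  0.38] 0.0 0.0
75 [0.588, 0.15, 0.3] [ 1.08  1.44 -1.5   1.96 -0.33  0.45  0.27] 0.0 0.0 -> [ 1.06  1.65 -1.35  1.91 -0.21  0.47  0.41] 0.0 0.0
90 [0.53, 0, 0.3] [ 1.22  1.39 -1.41  1.71 -0.25  1.12  0.21] 0.0 0.0 -> [ 0.94  1.6  -1.32  1.68 -0.17  0.85  0.34] 0.0 0.0
90 [0.57, 0.05, 0.3] [ 1.11  1.4  -1.42  1.68 -0.25  1.04  0.2 ] 0.0 0.0 -> [ 0.94  1.6  -1.32  1.68 -0.16  0.85  0.34] 0.0 0.0
90 [0.588, 0.15, 0.3] [ 0.97  1.42 -1.45  1.73 -0.26  0.84  0.19] 0.0 0.0 -> [ 0.95  1.61 -1.32  1.68 -0.15  0.85  0.33] 0.0 0.0
```

```bash
cat > nxt.py <<'E'
import sys
from h import *
import sim
def nxt(*stages):
    """stages: (pos,psi,tilt) ; prints joint forecast, and units for each stage (rotate about TCP then shift in the final frame)"""
    s=observe();t=np.array(s["position"]);r=R.from_euler('xyz',s["tool_rot"]);q=np.array(s["qpos"],float)
    for pos,psi,tilt in stages:
        r1=sim.rot(psi,tilt);t1=np.array(pos,float)
        w=(r.inv()*r1).as_rotvec()/np.radians(6);n=max(1,int(np.ceil(np.abs(w).max())))
        q,e,a=sim.track(q,sim.line(t,r,t,r1,n));print("turn",w.round(2),"rows",n,"->q",q.round(2),round(e,3),round(a,1))
        d=r1.inv().apply(t1-t)/.02;n=max(1,int(np.ceil(np.abs(d).max())))
        q,e,a=sim.track(q,sim.line(t,r1,t1,r1,n));print("shift",d.round(2),"rows",n,"->q",q.round(2),round(e,3),round(a,1))
        t,r=t1,r1
E
python3 - <<'E'
from nxt import *
s=observe();print(s["force"],s["grip_width"])
nxt(((.587,.1987,.30),80,90),((.587,.1987,.16),80,90))
E
```

```text
[ 0.55129992  0.75086968 -0.26322033] 0.013473803264385688
turn [ 2.94  6.92 -1.22] rows 7 ->q [ 1.39  1.34 -1.47  1.85 -0.31  0.97  0.2 ] 0.0 0.0
shift [-1.83  2.01 11.94] rows 12 ->q [ 0.98  1.44 -1.49  1.93 -0.33  0.47  0.27] 0.0 0.0
turn [0. 0. 0.] rows 1 ->q [ 0.98  1.44 -1.49  1.93 -0.33  0.47  0.27] 0.0 0.0
shift [-7. -0.  0.] rows 7 ->q [ 0.96  1.65 -1.35  1.87 -0.22  0.5   0.41] 0.0 0.0
```

{"fn": "move_arm", "kwargs": {"plan": [[[0,0,0,0.42,0.99,-0.17,-1],[0,0,0,0.42,0.99,-0.17,-1],[0,0,0,0.42,0.99,-0.17,-1],[0,0,0,0.42,0.99,-0.17,-1],[0,0,0,0.42,0.99,-0.17,-1],[0,0,0,0.42,0.99,-0.17,-1],[0,0,0,0.42,0.99,-0.17,-1],[0,0,0,0,0,0,-1],[0,0,0,0,0,0,-1],[0,0,0,0,0,0,-1]]]}}

```text
clock: 40.25
position: [0.5059, -0.0288, 0.3376]
tool_rot: [-2.899, -1.567, 1.154]
force: [-0.1, 0.3, 0.9]
grip_width: 0.0139
finger_force: 58.8
```

{"fn": "move_arm", "kwargs": {"plan": [[[-0.2,0.2,1,0,0,0,-1],[-0.2,0.2,1,0,0,0,-1],[-0.2,0.2,1,0,0,0,-1],[-0.2,0.2,1,0,0,0,-1],[-0.2,0.2,1,0,0,0,-1],[-0.2,0.2,1,0,0,0,-1],[-0.2,0.2,1,0,0,0,-1],[-0.2,0.2,1,0,0,0,-1],[-0.2,0.2,1,0,0,0,-1],[0,0.2,1,0,0,0,-1]]]}}

```text
clock: 41.25
position: [0.5804, 0.1612, 0.3016]
tool_rot: [2.995, -1.569, 1.541]
force: [-0.3, -1.0, -0.1]
grip_width: 0.0135
finger_force: 58.8
```

```bash
python3 - <<'E'
from nxt import *
s=observe();print(s["force"],s["grip_width"],np.round(s["qpos"],2),s["position"])
nxt(((.587,.1987,.24),80,90))
E
```

```text
[-0.28550138 -0.96764421 -0.1292088 ] 0.013526711665175776 [ 1.04  1.4  -1.45  1.9  -0.38  0.58  0.31] [0.58035441 0.16122981 0.30163506]
turn [0.01 0.02 0.  ] rows 1 ->q [ 1.04  1.4  -1.46  1.92 -0.39  0.56  0.31] 0.0 0.0
shift [-3.08  0.    1.9 ] rows 4 ->q [ 0.96  1.51 -1.41  1.92 -0.34  0.48  0.38] 0.0 0.0
```

{"fn": "move_arm", "kwargs": {"plan": [[[0,0,0.95,0,0,0,-1],[0,0,0.95,0,0,0,-1],[-1,0,0,0,0,0,-1],[-1,0,0,0,0,0,-1],[-1,0,0,0,0,0,-1],[-0.9,0,0,0,0,0,-1],[0,0,0,0,0,0,-1],[0,0,0,0,0,0,-1],[0,0,0,0,0,0,-1],[0,0,0,0,0,0,-1]]]}}

```text
clock: 42.25
position: [0.5867, 0.1982, 0.2238]
tool_rot: [-0.574, -1.568, -1.172]
force: [-0.1, 0.1, 1.0]
grip_width: 0.0137
finger_force: 58.8
```

```bash
python3 - <<'E'
from nxt import *
s=observe();print(s["force"],s["grip_width"],np.round(s["qpos"],2),s["position"])
nxt(((.587,.1987,.15),80,90))
b,cb=shot("side");a,ca=shot("scene")
# deck corner wells projected for reference
f=np.array(s["position"])-[0,0,.09]
print("foot px side",proj(cb,f),"scene",proj(ca,f),"well side",proj(cb,[.587,.1997,.085]),proj(ca,[.587,.1997,.085]))
cv2.imwrite("pics/m13.png",np.hstack([cv2.resize(b[110:210,240:330],(396,440),interpolation=3),cv2.resize(a[110:210,260:350],(396,440),interpolation=3)]))
E
```

```text
[-0.08876335  0.07899759  1.00437954] 0.0136865261701523 [ 0.96  1.53 -1.38  1.88 -0.35  0.51  0.41] [0.58668795 0.19819421 0.22380868]
turn [ 0.01 -0.02 -0.01] rows 1 ->q [ 0.96  1.53 -1.39  1.91 -0.35  0.49  0.42] 0.0 0.0
shift [-3.69  0.01  0.03] rows 4 ->q [ 0.95  1.64 -1.31  1.86 -0.29  0.51  0.49] 0.0 0.0
foot px side [[284.65126541 161.49958533]] scene [[315.48436713 175.04358489]] well side [[284.32711286 173.3364987 ]] [[315.19454885 183.90706253]]
```

View pics/m13.png

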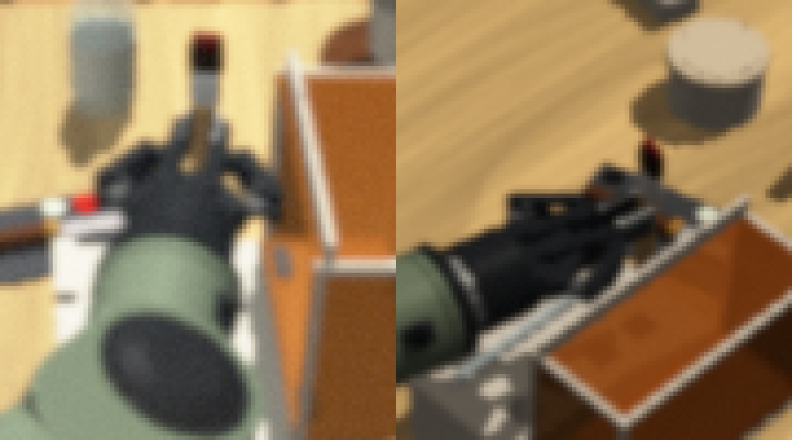

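The brush is upright over the leftmost well with its bristles up. I'll lower it.

{"fn": "move_arm", "kwargs": {"plan": [[[-1,0,0,0,0,0,-1],[-1,0,0,0,0,0,-1],[-0.5,0,0,0,0,0,-1],[-0.5,0,0,0,0,0,-1],[0,0,0,0,0,0,-1],[-0.4,0,0,0,0,0,-1],[-0.3,0,0,0,0,0,-1],[0,0,0,0,0,0,-1],[0,0,0,0,0,0,-1],[0,0,0,0,0,0,-1]]]}}

```text
clock: 43.35
position: [0.5865, 0.1985, 0.1494]
tool_rot: [-0.716, -1.568, -1.03]
force: [-0.4, 0.1, 0.0]
grip_width: 0.0133
finger_force: 58.8
```

{"fn": "move_arm", "kwargs": {"plan": [[[-0.4,0,0,0,0,0,-1],[0,0,0,0,0,0,-1],[0,0,0,0,0,0,-0.5],[0,0,0,0,0,0,-0.2],[0,0,0,0,0,0,0.1],[0,0,0,0,0,0,0.1],[0,0,0,0,0,0,0.1],[0,0,0,0,0,0,0.1],[0,0,-0.5,0,0,0,0.1],[0,0,-1,0,0,0,0.1]]]}}

```text
clock: 44.35
position: [0.5805, 0.1692, 0.1411]
tool_rot: [-0.74, -1.567, -1.004]
force: [-0.4, 0.7, -0.9]
grip_width: 0.0467
finger_force: 0.3
```

{"fn": "move_arm", "kwargs": {"plan": [[[0,0,-1,0,0,0,0.1],[0,0,-1,0,0,0,0.1],[0.5,0,-1,0,0,0,0.1],[1,0,-1,0,0,0,0.1],[1,0,-1,0,0,0,0.1],[1,0,-1,0,0,0,0.1],[1,0,-1,0,0,0,0.1],[1,0,-1,0,0,0,0.1],[1,0,0,0,0,0,0.1],[1,0,0,0,0,0,0.1]]]}}

```text
clock: 45.35
position: [0.5535, 0.0106, 0.2917]
tool_rot: [-0.875, -1.568, -0.872]
force: [0.6, 0.2, 1.2]
grip_width: 0.0471
finger_force: 0.0
```

```bash
python3 - <<'E'
from nxt import *
s=observe();print(s["force"],s["grip_width"],np.round(s["qpos"],2),s["position"])
b,cb=shot("side");a,ca=shot("scene");cv2.imwrite("pics/b14.png",b);cv2.imwrite("pics/a14.png",a)
for im,c in((b,cb),(a,ca)):
    e=proj(c,[(.587,.1995,.17),(.587,.1995,.14),(.587,.1995,.09)]);print(e.round(1).tolist(),[im[int(v),int(u)].tolist() for u,v in e.round()])
    hsv=cv2.cvtColor(im,cv2.COLOR_BGR2HSV);m=cv2.inRange(hsv,(0,120,60),(8,255,255))|cv2.inRange(hsv,(170,120,60),(179,255,255))
    u,v=e[0].astype(int);sub=m[v-25:v+25,u-25:u+25];ys,xs=np.nonzero(sub);print("red near",(xs.mean()+u-25,ys.mean()+v-25,len(xs)) if len(xs) else None)
nxt(((.50,-.10,.34),80,0))
E
```

```text
[0.55933503 0.16715117 1.17304617] 0.04708071137412518 [ 1.25  1.36 -1.36  1.79 -0.36  0.92  0.31] [0.55345084 0.01057284 0.29172141]
[[285.0, 151.9], [284.8, 159.7], [284.4, 172.2]] [[155, 222, 244], [115, 135, 147], [38, 36, 37]]
red near (np.float64(261.4), np.float64(155.6), 15)
[[316.3, 168.0], [315.9, 173.7], [315.2, 183.0]] [[60, 63, 65], [50, 67, 92], [16, 61, 128]]
red near (np.float64(305.0), np.float64(170.5), 4)
turn [ -0.   -15.02   0.  ] rows 16 ->q [ 0.46  0.44 -0.82  1.68  0.35  1.17 -0.62] 0.0 0.0
shift [-5.96 -1.66 -2.33] rows 6 ->q [ 0.73  0.32 -0.83  1.72  0.25  1.21 -0.33] 0.0 0.0
```

```bash
python3 - <<'E'
import cv2,numpy as np
b=cv2.imread("pics/b14.png");a=cv2.imread("pics/a14.png")
cv2.imwrite("pics/m14.png",np.hstack([cv2.resize(b[120:220,235:335],(400,400),interpolation=3),cv2.resize(a[120:220,265:365],(400,400),interpolation=3)]))
E
```

```text
(no output)
```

View pics/m14.png

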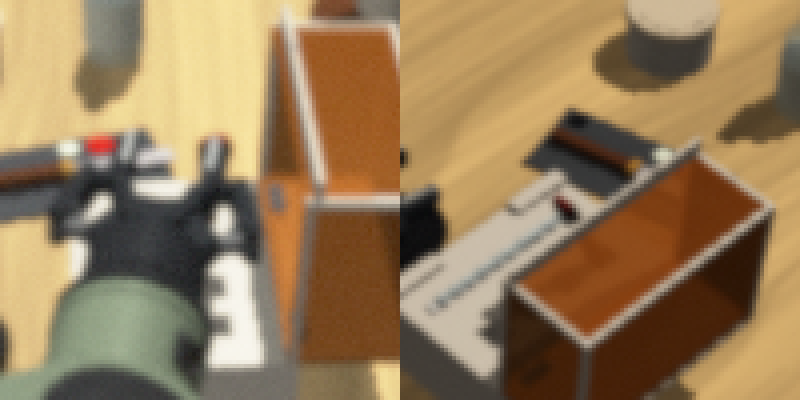

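{"fn": "move_arm", "kwargs": {"plan": [[[0,0,-1,0,-1,0,0.1],[0,0,-1,0,-1,0,0.1],[0,0,-1,0,-1,0,0.1],[0,0,0,0,-1,0,0.1],[0,0,0,0,-1,0,0.1],[0,0,0,0,-1,0,0.1],[0,0,0,0,-1,0,0.1],[0,0,0,0,-1,0,0.1],[0,0,0,0,-1,0,0.1],[0,0,0,0,-1,0,0.1]]]}}

```text
clock: 46.45
position: [0.543, -0.047, 0.297]
tool_rot: [-3.139, -0.522, 1.395]
force: [1.0, 0.5, -0.2]
grip_width: 0.0469
finger_force: 0.0
```

{"fn": "move_arm", "kwargs": {"plan": [[[0,0,0,0,-1,0,0.1],[0,0,0,0,-1,0,0.1],[0,0,0,0,-1,0,0.1],[0,0,0,0,-1,0,0.1],[0,0,0,0,-1,0,0.1],[0,0,-0.6,0,0,0,0.1],[0,0,-0.6,0,0,0,0.1],[0,0,0,0,0,0,0.1],[0,0,0,0,0,0,0.1],[0,0,0,0,0,0,0.1]]]}}

```text
clock: 47.45
position: [0.543, -0.0486, 0.3202]
tool_rot: [-3.138, -0.003, 1.394]
force: [0.3, -0.9, 0.2]
grip_width: 0.0471
finger_force: 0.0
```

```bash
cat >> h.py <<'E'
def redtips():
    b,cb=shot("side");a,ca=shot("scene");o=[]
    for im,c in((b,cb),(a,ca)):
        hsv=cv2.cvtColor(im,cv2.COLOR_BGR2HSV);m=cv2.inRange(hsv,(0,110,40),(9,255,255))|cv2.inRange(hsv,(168,110,40),(179,255,255))
        e=proj(c,[(.588,.13,.165)])[0].astype(int);M=np.zeros_like(m);M[e[1]-35:e[1]+35,e[0]-45:e[0]+45]=255
        l,N,st,ce=cv2.connectedComponentsWithStats(m&M);o.append([(ce[i].round(1).tolist(),int(st[i,4])) for i in range(1,l) if 3<st[i,4]<80])
    return o,cb,ca,b,a
E
python3 - <<'E'
from nxt import *
s=observe();print(s["position"],np.round(s["qpos"],2))
o,cb,ca,b,a=redtips();print(o)
cv2.imwrite("pics/b15.png",b);cv2.imwrite("pics/a15.png",a)
for n,c in(("side",cb),("scene",ca)): print(n,proj(c,[(.587,.1997,.168),(.588,.1537,.168),(.589,.1078,.168)]).round(0).tolist())
nxt(((.53,-.30,.34),80,0),((.53,-.30,.34),92,0))
E
```

```text
[ 0.54302213 -0.04862407  0.32018831] [ 0.63  0.42 -0.89  1.66  0.34  1.22 -0.51]
[[([259.0, 155.7], 25)], [([305.5, 171.0], 6)]]
side [[285.0, 152.0], [286.0, 161.0], [287.0, 170.0]]
scene [[316.0, 168.0], [307.0, 175.0], [298.0, 181.0]]
turn [-0.03 -0.02 -0.02] rows 1 ->q [ 0.63  0.42 -0.89  1.66  0.35  1.23 -0.51] 0.0 0.0
shift [-12.51   1.54  -0.99] rows 13 ->q [ 0.96  0.51 -0.83  1.47  0.38  1.33 -0.07] 0.0 0.0
turn [-0.  0. -2.] rows 3 ->q [ 0.98  0.52 -0.87  1.46  0.4   1.34  0.12] 0.0 0.0
shift [0. 0. 0.] rows 1 ->q [ 0.98  0.52 -0.87  1.46  0.4   1.34  0.12] 0.0 0.0
```

{"fn": "move_arm", "kwargs": {"plan": [[[-1,0.1,0,0,0,0,0.1],[-1,0.1,0,0,0,0,0.1],[-1,0.1,0,0,0,0,0.1],[-1,0.1,0,0,0,0,0.1],[-1,0.1,0,0,0,0,0.1],[-1,0.1,0,0,0,0,0.1],[-1,0.1,0,0,0,0,0.1],[-1,0.1,0,0,0,0,0.1],[-1,0.1,0,0,0,0,0.1],[-1,0.1,0,0,0,0,0.1]]]}}

```text
clock: 48.55
position: [0.5278, -0.2491, 0.3199]
tool_rot: [-3.139, -0.003, 1.395]
force: [-0.3, 0.3, 0.0]
grip_width: 0.0472
finger_force: 0.0
```

```bash
python3 - <<'E'
from nxt import *
s=observe();print(s["position"],np.round(s["qpos"],2))
o,cb,ca,b,a=redtips();print(o)
cv2.imwrite("pics/b16.png",b);cv2.imwrite("pics/a16.png",a)
# difference from wells empty: print grid of side colours around expected brush
for nm,im,c in(("side",b,cb),("scene",a,ca)):
    hs=[];
    for z in(.17,.155,.14,.12,.10): 
        u,v=proj(c,[(.587,.1997,z)])[0].round().astype(int);hs.append([im[v,x].tolist() for x in(u-10,u-5,u,u+5)])
    print(nm,hs)
im,c=shot("wrist");cv2.imwrite("pics/w16.png",im);brushes(im,c)
E
```

```text
[ 0.52780066 -0.24911502  0.31987694] [ 0.91  0.48 -0.84  1.57  0.37  1.26 -0.16]
[[([245.9, 163.9], 7)], [([310.5, 154.5], 4), ([319.0, 158.5], 4), ([305.5, 171.0], 6)]]
side [[[31, 28, 29], [28, 27, 26], [28, 27, 24], [27, 31, 35]], [[48, 48, 46], [46, 46, 44], [28, 26, 23], [27, 26, 27]], [[32, 31, 31], [28, 26, 26], [23, 21, 20], [32, 41, 44]], [[23, 20, 18], [23, 23, 21], [23, 21, 20], [48, 53, 57]], [[28, 23, 23], [13, 11, 11], [18, 19, 16], [25, 25, 25]]]
scene [[[152, 170, 185], [102, 126, 144], [56, 60, 61], [111, 124, 133]], [[26, 29, 74], [160, 180, 192], [128, 146, 159], [37, 58, 91]], [[38, 43, 45], [135, 151, 163], [47, 63, 87], [21, 68, 134]], [[149, 166, 178], [54, 64, 79], [24, 70, 134], [25, 70, 134]], [[59, 68, 78], [18, 61, 123], [19, 62, 125], [26, 71, 135]]]
[363 224  22  49 528] [ 0.636  -0.3865  0.012 ] len 0.0722 wid 0.0158 yaw 97.3
[210 236  33  66 613] [ 0.4274 -0.3814  0.012 ] len 0.1031 wid 0.0159 yaw 96.7
```

```bash
python3 - <<'E'
from nxt import *
b,cb=shot("side");a,ca=shot("scene")
X=tri((cb,ca),((289.5,154.5),(305.5,171)));print(X,proj(cb,X),proj(ca,X))
for z in(.1,.12,.14,.17,.19,.21): print(z,onz(ca,[(305.5,171)],z).round(3),onz(cb,[(289.5,154.5)],z).round(3))
E
```

```text
[0.59575314 0.13472602 0.20580413] [[289.52706855 154.55026208]] [[305.5041536  170.95188178]]
0.1 [[0.524 0.209 0.1  ]] [[0.609 0.284 0.1  ]]
0.12 [[0.537 0.195 0.12 ]] [[0.606 0.255 0.12 ]]
0.14 [[0.551 0.181 0.14 ]] [[0.604 0.227 0.14 ]]
0.17 [[0.572 0.16  0.17 ]] [[0.6   0.185 0.17 ]]
0.19 [[0.585 0.146 0.19 ]] [[0.598 0.157 0.19 ]]
0.21 [[0.599 0.132 0.21 ]] [[0.595 0.129 0.21 ]]
```

{"fn": "move_arm", "kwargs": {"plan": [[[1,0,-0.5,0,0,0,0.1],[1,0,-0.5,0,0,0,0.1],[1,0,-0.5,0,0,0,0.1],[1,0,-0.5,0,0,0,0.1],[1,0,-0.5,0,0,0,0.1],[1,0,-0.5,0,0,0,0.1],[1,0,0,0,0,0,0.1],[1,0,0,0,0,0,0.1],[1,0,0,0,0,0,0.1],[1,0,0,0,0,0,0.1]]]}}

```text
clock: 49.8
position: [0.5632, -0.0489, 0.3815]
tool_rot: [-3.14, -0.002, 1.397]
force: [-0.6, -0.5, -0.6]
grip_width: 0.0468
finger_force: 0.0
```

{"fn": "move_arm", "kwargs": {"plan": [[[1,-0.2,0,0,0,0,0.1],[1,-0.2,0,0,0,0,0.1],[1,-0.2,0,0,0,0,0.1],[1,-0.2,0,0,0,0,0.1],[0,0,0,0,0,0,0.1],[0,0,0,0,0,0,0.1],[0,0,0,0,0,0,0.1],[0,0,0,0,0,0,0.1],[0,0,0,0,0,0,0.1],[0,0,0,0,0,0,0.1]]]}}

```text
clock: 50.8
position: [0.5613, 0.03, 0.3809]
tool_rot: [-3.139, -0.002, 1.395]
force: [-0.3, 0.6, 0.7]
grip_width: 0.0469
finger_force: 0.0
```

```bash
python3 - <<'E'
from nxt import *
s=observe();print(s["position"],s["tool_rot"],np.round(s["qpos"],2))
im,c=shot("wrist");cv2.imwrite("pics/w17.png",im);np.save("c17.npy",np.array(c,dtype=object),allow_pickle=True)
print(proj(c,[(.587,.1997,.085),(.588,.1537,.085),(.589,.1078,.085),(.5898,.0619,.085),(.587,.1997,.17)]).round(0))
E
```

```text
[0.56132428 0.02995074 0.38087878] [-3.13919777e+00 -2.13879380e-03  1.39496961e+00] [ 0.49  0.41 -0.91  1.52  0.33  1.37 -0.63]
[[276.  22.]
 [283.  63.]
 [291. 102.]
 [297. 140.]
 [275.  -1.]]
```

View pics/w17.png

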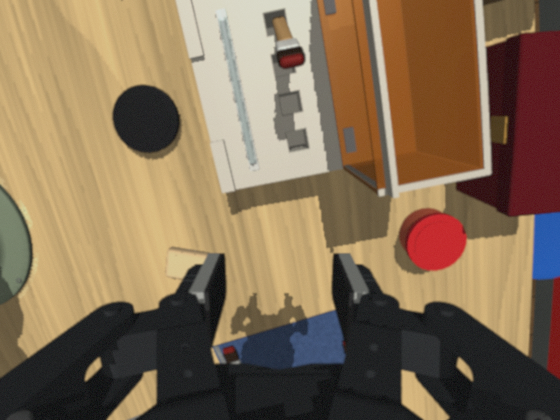

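Brush 1 has its handle in the leftmost well, emerging at (282,25), but it leans towards −y with the bristle tip at (292,58) and hasn't dropped home. I'll locate the tip and straighten it.

```bash
cat >> h.py <<'E'
def redw(im,box):
    x0,y0,x1,y1=box;hsv=cv2.cvtColor(im,cv2.COLOR_BGR2HSV);m=cv2.inRange(hsv,(0,140,40),(7,255,255))|cv2.inRange(hsv,(170,140,40),(179,255,255))
    M=np.zeros_like(m);M[y0:y1,x0:x1]=255;l,N,st,ce=cv2.connectedComponentsWithStats(m&M)
    return [(ce[i],st[i]) for i in range(1,l) if st[i,4]>15]
E
python3 - <<'E'
from nxt import *
c=np.load("c17.npy",allow_pickle=True);im=cv2.imread("pics/w17.png");r=redw(im,(255,10,315,80));print(r)
a,ca=shot("scene");o=redtips();print(o[0])
print(tri((c,ca),(r[0][0],(305.5,171))))
for z in(.15,.17,.19,.2): print(z,onz(c,[r[0][0]],z).round(4),onz(ca,[(305.5,171)],z).round(4))
E
```

```text
[(array([291.04942966,  59.85551331]), array([279,  53,  25,  15, 263], dtype=int32))]
[[([259.5, 155.6], 29), ([288.4, 155.8], 10)], [([313.2, 156.4], 5), ([305.7, 171.0], 7)]]
[0.59112987 0.14027444 0.19838048]
0.15 [[0.5941 0.147  0.15  ]] [[0.5579 0.1741 0.15  ]]
0.17 [[0.593  0.1444 0.17  ]] [[0.5715 0.1599 0.17  ]]
0.19 [[0.5919 0.1418 0.19  ]] [[0.5851 0.1457 0.19  ]]
0.2 [[0.5914 0.1405 0.2   ]] [[0.592  0.1387 0.2   ]]
```

{"fn": "move_arm", "kwargs": {"plan": [[[1,0.2,0.8,0,0,0,-1],[1,0.2,1,0,0,0,-1],[1,0.2,1,0,0,0,-1],[0.15,0,1,0,0,0,-1],[0,0,1,0,0,0,-1],[0,0,1,0,0,0,-1],[0,0,1,0,0,0,-1],[0,0,1,0,0,0,-1],[0,0,1,0,0,0,-1],[0,0,1,0,0,0,-1]]]}}

```text
clock: 52.0
position: [0.5837, 0.0907, 0.1842]
tool_rot: [-3.139, -0.002, 1.395]
force: [0.6, 0.1, 0.1]
grip_width: 0.0003
finger_force: 0.0
```

{"fn": "move_arm", "kwargs": {"plan": [[[0,0,1,0,0,0,-1],[0.5,-0.09,0,0,0,0,-1],[0.5,-0.09,0,0,0,0,-1],[0.5,-0.09,0,0,0,0,-1],[0.5,-0.09,0,0,0,0,-1],[0.5,-0.09,0,0,0,0,-1],[0.5,-0.09,0,0,0,0,-1],[0.5,-0.09,0,0,0,0,-1],[0.4,-0.07,0,0,0,0,-1],[0,0,0,0,0,0,-1]]]}}

```text
clock: 53.0
position: [0.5833, 0.1716, 0.1653]
tool_rot: [-3.139, -0.003, 1.397]
force: [-0.4, -0.9, 0.0]
grip_width: -0.0003
finger_force: 0.0
```

```bash
python3 - <<'E'
from nxt import *
s=observe();print(s["position"],s["force"],np.round(s["qpos"],2))
o=redtips();print(o[0])
print(proj(o[2],[(.587,.2,.168),(.587,.2,.2)]).round(0),proj(o[1],[(.587,.2,.168),(.587,.2,.2)]).round(0))
E
```

```text
[0.58327863 0.17155202 0.16527829] [-0.40755667 -0.89726408  0.02254384] [ 0.14  0.69 -0.8   1.68  0.56  1.02 -1.02]
[[([259.5, 155.6], 29)], [([317.0, 167.5], 4)]]
[[316. 168.]
 [317. 162.]] [[285. 152.]
 [285. 144.]]
```

The scene camera now has the tip at (317,167.5), as predicted for a brush standing at full depth, so it has dropped home. Next is the nearest brush.

{"fn": "move_arm", "kwargs": {"plan": [[[-0.6,0,0,0,0,0,-1],[-0.4,0,-0.6,0,0,0,-1],[0,0,-1,0,0,0,-1],[0,0,-1,0,0,0,-1],[0,0,-1,0,0,0,0],[0,0,-1,0,0,0,0],[-1,-0.16,-1,0,0,0,0],[-1,-0.16,-1,0,0,0,0],[-1,-0.16,-1,0,0,0,0],[-1,-0.16,0,0,0,0,0]]]}}

```text
clock: 54.1
position: [0.554, 0.072, 0.3202]
tool_rot: [3.14, -0.003, 1.394]
force: [-0.2, 0.1, 0.3]
grip_width: 0.0425
finger_force: 0.0
```

{"fn": "move_arm", "kwargs": {"plan": [[[-1,-0.16,0,0,0,0,0],[-1,-0.16,0,0,0,0,0],[-1,-0.16,0,0,0,0,0],[-1,-0.16,0,0,0,0,0],[-1,-0.16,0,0,0,0,0],[-1,-0.16,0,0,0,0,0],[-1,-0.16,0,0,0,0,0],[-1,-0.16,0,0,0,0,0],[-1,-0.16,0,0,0,0,0],[-1,-0.16,0,0,0,0,0]]]}}

```text
clock: 55.1
position: [0.4865, -0.1196, 0.3174]
tool_rot: [-3.14, -0.001, 1.394]
force: [0.3, -0.4, -0.7]
grip_width: 0.0425
finger_force: 0.0
```

{"fn": "move_arm", "kwargs": {"plan": [[[-1,-0.16,0,0,0,0,0],[-1,-0.16,0,0,0,0,0],[-1,-0.16,0,0,0,0,0],[-1,-0.16,0,0,0,0,0],[-1,-0.16,0,0,0,-0.5,0],[-1,-0.16,0,0,0,-0.5,0],[-1,-0.16,0,0,0,-0.5,0],[-1,-0.16,1,0,0,-0.5,0],[-1,-0.16,1,0,0,-0.5,0],[0,0,1,0,0,0,0]]]}}

```text
clock: 56.1
position: [0.4361, -0.2961, 0.256]
tool_rot: [-3.14, -0.002, 1.655]
force: [1.0, 0.8, -1.2]
grip_width: 0.0425
finger_force: 0.0
```

```bash
cat >> h.py <<'E'
def ferr(im,c,z=.014):
    hsv=cv2.cvtColor(im,cv2.COLOR_BGR2HSV);m=cv2.inRange(hsv,(0,0,140),(179,50,255))
    l,N,st,ce=cv2.connectedComponentsWithStats(m)
    for i in range(1,l):
        if 120<st[i,4]<1500: print("silver",st[i],onz(c,[ce[i]],z).round(4))
E
python3 - <<'E'
from nxt import *
s=observe();print(s["position"],s["tool_rot"],np.round(s["qpos"],2))
o=redtips();print("tips",o[0])
im,c=shot("wrist");cv2.imwrite("pics/w18.png",im);brushes(im,c);ferr(im,c)
E
```

```text
[ 0.43608367 -0.29607898  0.25601381] [-3.13956429e+00 -1.70933705e-03  1.65481263e+00] [ 1.13  0.45 -0.87  1.8   0.39  1.08  0.2 ]
tips [[([286.6, 152.8], 12), ([259.5, 155.6], 29)], [([309.5, 154.8], 4), ([316.8, 167.4], 5)]]
[ 258  207   17   81 1012] [ 0.4274 -0.3814  0.012 ] len 0.1031 wid 0.0151 yaw 97.4
[426 238  19  54 721] [ 0.6356 -0.3863  0.012 ] len 0.0721 wid 0.0171 yaw 96.9
silver [254 185  19  22 382] [[ 0.4196 -0.3164  0.014 ]]
silver [432 217  19  21 355] [[ 0.6308 -0.3364  0.014 ]]
silver [ 46 288  26  44 304] [[ 0.1681 -0.4874  0.014 ]]
silver [  0 291  41  14 264] [[ 0.1122 -0.4781  0.014 ]]
```

{"fn": "move_arm", "kwargs": {"plan": [[[0,0,0,0,0,-0.36,0],[-0.94,-0.94,0,0,0,0,0],[0,0,1,0,0,0,0],[0,0,1,0,0,0,0],[0,0,1,0,0,0,0],[0,0,1,0,0,0,0],[0,0,1,0,0,0,0],[0,0,1,0,0,0,0],[0,0,1,0,0,0,0],[0,0,1,0,0,0,0]]]}}

```text
clock: 57.25
position: [0.4218, -0.3139, 0.0973]
tool_rot: [-3.141, -0.001, 1.695]
force: [1.3, -0.3, -0.0]
grip_width: 0.0425
finger_force: 0.0
```

{"fn": "move_arm", "kwargs": {"plan": [[[0,0,1,0,0,0,0],[0,0,1,0,0,0,0],[0,0,1,0,0,0,0],[0,0,0.9,0,0,0,0],[0,0,0.4,0,0,0,0],[0,0,0,0,0,0,0],[0,0,0,0,0,0,-1],[0,0,0,0,0,0,-1],[0,0,0,0,0,0,-1],[0,0,0,0,0,0,-1]]]}}

```text
clock: 58.25
position: [0.4216, -0.3135, 0.0117]
tool_rot: [-3.141, -0.001, 1.695]
force: [-1.7, 0.8, 10.6]
grip_width: 0.0197
finger_force: 58.3
```

{"fn": "move_arm", "kwargs": {"plan": [[[0,0,-0.5,0,0,0,-1],[0,0,-1,0,0,0,-1],[0,0,-1,0,0,0,-1],[0,0,-1,0,0,0,-1],[0,0,-1,0,0,0,-1],[0,0,-1,0,0,0,-1],[0,0,-1,0,0,0,-1],[0,0,-1,0,0,0,-1],[0,0,-1,0,0,0,-1],[0,0,-1,0,0,0,-1]]]}}

```text
clock: 59.25
position: [0.4213, -0.3133, 0.2023]
tool_rot: [-3.14, -0.002, 1.695]
force: [0.3, 1.0, -0.6]
grip_width: 0.0195
finger_force: 58.8
```

```bash
python3 - <<'E'
from nxt import *
s=observe();print(s["position"],s["tool_rot"],np.round(s["qpos"],2),s["grip_width"])
print("A");nxt(((.45,-.15,.34),97,0),((.506,-.03,.337),80,0),((.506,-.03,.337),80,90),((.587,.1527,.30),80,90),((.587,.1527,.16),80,90))
E
```

```text
[ 0.42125036 -0.3133389   0.20228243] [-3.14045993e+00 -2.23230921e-03  1.69542546e+00] [ 1.14  0.52 -0.84  1.86  0.46  0.97  0.23] 0.019510048801474843
A
turn [-0.01 -0.02  0.02] rows 1 ->q [ 1.15  0.51 -0.84  1.86  0.46  0.97  0.23] 0.0 0.0
shift [ 7.93  2.42 -6.89] rows 8 ->q [ 1.01  0.28 -0.99  1.8   0.25  1.2   0.08] 0.0 0.0
turn [ 0.   -0.    2.83] rows 3 ->q [ 0.97  0.26 -0.93  1.8   0.22  1.19 -0.2 ] 0.0 0.0
shift [6.4  1.72 0.15] rows 7 ->q [ 0.68  0.34 -0.95  1.73  0.29  1.22 -0.52] 0.0 0.0
turn [-0. 15. -0.] rows 15 ->q [ 1.35  1.21 -1.31  1.86 -0.51  1.03  0.4 ] 0.0 0.0
shift [0. 0. 0.] rows 1 ->q [ 1.35  1.21 -1.31  1.86 -0.51  1.03  0.4 ] 0.0 0.0
turn [0. 0. 0.] rows 1 ->q [ 1.35  1.21 -1.31  1.86 -0.51  1.03  0.4 ] 0.0 0.0
shift [-1.85  2.4   9.7 ] rows 10 ->q [ 1.02  1.32 -1.36  1.9  -0.58  0.63  0.49] 0.0 0.0
turn [0. 0. 0.] rows 1 ->q [ 1.02  1.32 -1.36  1.9  -0.58  0.63  0.49] 0.0 0.0
shift [-7. -0.  0.] rows 7 ->q [ 0.99  1.53 -1.22  1.84 -0.47  0.63  0.63] 0.0 0.0
```

{"fn": "move_arm", "kwargs": {"plan": [[[0.99,0.3,-0.86,0,0,0,-1],[0.99,0.3,-0.86,0,0,0,-1],[0.99,0.3,-0.86,0,0,0,-1],[0.99,0.3,-0.86,0,0,0,-1],[0.99,0.3,-0.86,0,0,0,-1],[0.99,0.3,-0.86,0,0,0,-1],[0.99,0.3,-0.86,0,0,0,-1],[0.99,0.3,-0.86,0,0,0,-1],[0,0,0,0,0,0.95,-1],[0,0,0,0,0,0.95,-1]]]}}

```text
clock: 60.25
position: [0.4497, -0.1496, 0.3396]
tool_rot: [-3.141, -0.002, 1.494]
force: [-0.2, 0.2, -0.8]
grip_width: 0.0198
finger_force: 58.8
```

{"fn": "move_arm", "kwargs": {"plan": [[[0,0,0,0,0,0.93,-1],[0.91,0.25,0,0,0,0,-1],[0.91,0.25,0,0,0,0,-1],[0.91,0.25,0,0,0,0,-1],[0.91,0.25,0,0,0,0,-1],[0.91,0.25,0,0,0,0,-1],[0.91,0.25,0,0,0,0,-1],[0.91,0.25,0,0,0,0,-1],[0,0,0,0,1,0,-1],[0,0,0,0,1,0,-1]]]}}

```text
clock: 61.25
position: [0.5062, -0.0284, 0.3399]
tool_rot: [-3.141, -0.215, 1.404]
force: [-0.1, -0.5, -0.6]
grip_width: 0.0197
finger_force: 58.8
```

{"fn": "move_arm", "kwargs": {"plan": [[[0,0,0,0,1,0,-1],[0,0,0,0,1,0,-1],[0,0,0,0,1,0,-1],[0,0,0,0,1,0,-1],[0,0,0,0,1,0,-1],[0,0,0,0,1,0,-1],[0,0,0,0,1,0,-1],[0,0,0,0,1,0,-1],[0,0,0,0,1,0,-1],[0,0,0,0,1,0,-1]]]}}

```text
clock: 62.25
position: [0.506, -0.0317, 0.3396]
tool_rot: [-3.139, -1.263, 1.395]
force: [1.3, 0.2, -0.7]
grip_width: 0.0199
finger_force: 58.8
```

{"fn": "move_arm", "kwargs": {"plan": [[[0,0,0,0,1,0,-1],[0,0,0,0,1,0,-1],[0,0,0,0,1,0,-1],[0,0,0,0,0,0,-1],[-0.2,0.25,1,0,0,0,-1],[-0.2,0.25,1,0,0,0,-1],[-0.2,0.25,1,0,0,0,-1],[-0.2,0.25,1,0,0,0,-1],[-0.2,0.25,1,0,0,0,-1],[-0.2,0.25,1,0,0,0,-1]]]}}

```text
clock: 63.25
position: [0.5565, 0.0827, 0.316]
tool_rot: [2.737, -1.569, 1.804]
force: [-0.3, 0.6, 0.2]
grip_width: 0.0197
finger_force: 58.8
```

```bash
python3 - <<'E'
from nxt import *
s=observe();print(s["position"],np.round(s["qpos"],2),s["grip_width"],s["force"])
nxt(((.587,.1527,.26),80,90))
E
```

```text
[0.55646866 0.08272293 0.31596572] [ 1.15  1.26 -1.32  1.88 -0.56  0.8   0.45] 0.019716565751672452 [-0.32971824  0.57061257  0.22029401]
turn [-0.03  0.02  0.01] rows 1 ->q [ 1.15  1.26 -1.34  1.91 -0.57  0.77  0.46] 0.0 0.0
shift [-2.8   0.9   3.71] rows 4 ->q [ 1.01  1.38 -1.31  1.89 -0.56  0.62  0.54] 0.0 0.0
```

{"fn": "move_arm", "kwargs": {"plan": [[[0,0.3,0.95,0,0,0,-1],[0,0.3,0.95,0,0,0,-1],[0,0.3,0.95,0,0,0,-1],[0,0,0.81,0,0,0,-1],[-1,0,0,0,0,0,-1],[-1,0,0,0,0,0,-1],[-0.8,0,0,0,0,0,-1],[0,0,0,0,0,0,-1],[0,0,0,0,0,0,-1],[0,0,0,0,0,0,-1]]]}}

```text
clock: 64.25
position: [0.5863, 0.151, 0.26]
tool_rot: [-0.436, -1.569, -1.307]
force: [-0.1, 0.1, 0.0]
grip_width: 0.0193
finger_force: 58.8
```

```bash
python3 - <<'E'
from nxt import *
s=observe();print(s["position"],s["force"])
nxt(((.588,.1517,.145),80,90))
E
```

```text
[0.58629391 0.1510257  0.26001049] [-0.10670838  0.09165782  0.00993023]
turn [-0.02 -0.02 -0.01] rows 1 ->q [ 1.01  1.37 -1.31  1.89 -0.56  0.63  0.54] 0.0 0.0
shift [-5.75  0.08  0.05] rows 6 ->q [ 0.98  1.54 -1.2   1.83 -0.47  0.64  0.65] 0.0 0.0
```

{"fn": "move_arm", "kwargs": {"plan": [[[-1,0.08,0,0,0,0,-1],[-1,0,0,0,0,0,-1],[-0.7,0,0,0,0,0,-1],[-0.7,0,0,0,0,0,-1],[-0.7,0,0,0,0,0,-1],[-0.7,0,0,0,0,0,-1],[-0.5,0,0,0,0,0,-1],[-0.4,0,0,0,0,0,-1],[0,0,0,0,0,0,-1],[0,0,0,0,0,0,-1]]]}}

```text
clock: 65.25
position: [0.5875, 0.1512, 0.1452]
tool_rot: [-0.688, -1.568, -1.055]
force: [-0.5, -0.4, 0.6]
grip_width: 0.019
finger_force: 58.8
```

{"fn": "move_arm", "kwargs": {"plan": [[[-0.3,0,0,0,0,0,-1],[0,0,0,0,0,0,-1],[0,0,0,0,0,0,-0.3],[0,0,0,0,0,0,0.1],[0,0,0,0,0,0,0.1],[0,0,0,0,0,0,0.1],[0,0,0,0,0,0,0.1],[0,0,0,0,0,0,0.1],[0,0,-0.5,0,0,0,0.1],[0,0,-1,0,0,0,0.1]]]}}

```text
clock: 66.25
position: [0.5817, 0.1219, 0.1389]
tool_rot: [-0.698, -1.567, -1.043]
force: [0.9, -0.2, 0.7]
grip_width: 0.0468
finger_force: 0.0
```

{"fn": "move_arm", "kwargs": {"plan": [[[0,0,-1,0,0,0,0.1],[0,0,-1,0,0,0,0.1],[0.5,0,-1,0,0,0,0.1],[1,0,-1,0,0,0,0.1],[1,0,-1,0,0,0,0.1],[1,0,-1,0,0,0,0.1],[1,0,-1,0,0,0,0.1],[1,0,-1,0,0,0,0.1],[1,0,0,0,0,0,0.1],[1,0,0,0,0,0,0.1]]]}}

```text
clock: 67.25
position: [0.555, -0.037, 0.2894]
tool_rot: [-0.911, -1.568, -0.832]
force: [0.6, -0.6, -0.4]
grip_width: 0.0471
finger_force: 0.0
```

{"fn": "move_arm", "kwargs": {"plan": [[[0,0,-1,0,-1,0,0.1],[0,0,-1,0,-1,0,0.1],[0,0,-1,0,-1,0,0.1],[0,0,0,0,-1,0,0.1],[0,0,0,0,-1,0,0.1],[0,0,0,0,-1,0,0.1],[0,0,0,0,-1,0,0.1],[0,0,0,0,-1,0,0.1],[0,0,0,0,-1,0,0.1],[0,0,0,0,-1,0,0.1]]]}}

```text
clock: 68.25
position: [0.5448, -0.0943, 0.2951]
tool_rot: [-3.14, -0.522, 1.398]
force: [-0.4, -0.2, -0.7]
grip_width: 0.0468
finger_force: 0.0
```

{"fn": "move_arm", "kwargs": {"plan": [[[0,0,0,0,-1,0,0.1],[0,0,0,0,-1,0,0.1],[0,0,0,0,-1,0,0.1],[0,0,0,0,-1,0,0.1],[0,0,0,0,-1,0,0.1],[0,0,-0.6,0,0,0,0.1],[0,0,-0.6,0,0,0,0.1],[0,0,0,0,0,0,0.1],[0,0,0,0,0,0,0.1],[0,0,0,0,0,0,0.1]]]}}

```text
clock: 69.25
position: [0.5447, -0.0959, 0.3179]
tool_rot: [-3.138, -0.003, 1.397]
force: [0.3, -0.1, -0.0]
grip_width: 0.0471
finger_force: 0.0
```

```bash
python3 - <<'E'
from nxt import *
s=observe();print(s["position"],s["tool_rot"],np.round(s["qpos"],2))
o,cb,ca,b,a=redtips();print(o)
W=[(.587,.1997,.168),(.588,.1537,.168),(.589,.1078,.168)]
print(proj(cb,W).round(0).tolist(),proj(ca,W).round(0).tolist())
im,c=shot("wrist");print([ (x[0].round(0),x[1][4]) for x in redw(im,(200,0,400,200))],proj(c,W).round(0).tolist())
nxt(((.628,-.33,.25),80,0),((.628,-.33,.25),97,0))
E
```

```text
[ 0.54474211 -0.09593633  0.31794073] [-3.13843299e+00 -2.81492437e-03  1.39713930e+00] [ 0.63  0.41 -0.77  1.65  0.3   1.21 -0.38]
[[([258.6, 156.1], 12), ([284.7, 162.1], 11)], [([316.8, 167.4], 5), ([306.2, 174.2], 6)]]
[[285.0, 152.0], [286.0, 161.0], [287.0, 170.0]] [[316.0, 168.0], [307.0, 175.0], [298.0, 181.0]]
[] [[266.0, -217.0], [279.0, -148.0], [291.0, -80.0]]
turn [-0.03 -0.02  0.02] rows 1 ->q [ 0.63  0.41 -0.77  1.65  0.3   1.21 -0.38] 0.0 0.0
shift [-10.83   6.13   3.4 ] rows 11 ->q [ 0.76  0.72 -0.65  1.29  0.43  1.27 -0.07] 0.0 0.0
turn [ 0.    0.   -2.83] rows 3 ->q [ 0.79  0.73 -0.72  1.29  0.48  1.29  0.2 ] 0.0 0.0
shift [0. 0. 0.] rows 1 ->q [ 0.79  0.73 -0.72  1.29  0.48  1.29  0.2 ] 0.0 0.0
```

Both brushes stand correctly, since the tips match their predicted pixels in both cameras. Now the third.

{"fn": "move_arm", "kwargs": {"plan": [[[-1,0.55,0,0,0,0,0.1],[-1,0.55,0,0,0,0,0.1],[-1,0.55,0,0,0,0,0.1],[-1,0.55,0,0,0,0,0.1],[-1,0.55,0,0,0,0,0.1],[-1,0.55,0,0,0,0,0.1],[-1,0.55,0.8,0,0,0,0.1],[-1,0.55,0.8,0,0,0,0.1],[-1,0.55,0.8,0,0,0,0.1],[-1,0.55,0.8,0,0,0,0.1]]]}}

```text
clock: 70.4
position: [0.6192, -0.3118, 0.2527]
tool_rot: [-3.139, -0.003, 1.398]
force: [-0.1, -0.1, -0.7]
grip_width: 0.0469
finger_force: 0.0
```

{"fn": "move_arm", "kwargs": {"plan": [[[-0.8,0.6,0,0,0,0,0],[0,0,1,0,0,-0.95,0],[0,0,1,0,0,-0.95,0],[0,0,0,0,0,-0.93,0],[0,0,0,0,0,0,0],[0,0,0,0,0,0,0],[0,0,0,0,0,0,0],[0,0,0,0,0,0,0],[0,0,0,0,0,0,0],[0,0,0,0,0,0,0]]]}}

```text
clock: 71.4
position: [0.6282, -0.3285, 0.2139]
tool_rot: [-3.14, -0.003, 1.695]
force: [0.2, 0.7, -0.0]
grip_width: 0.0432
finger_force: 0.0
```

```bash
python3 - <<'E'
from nxt import *
s=observe();print(s["position"],s["tool_rot"])
im,c=shot("wrist");cv2.imwrite("pics/w19.png",im);brushes(im,c);ferr(im,c)
hsv=cv2.cvtColor(im,cv2.COLOR_BGR2HSV)
print("red",[(onz(c,[x[0]],.012).round(4),x[1]) for x in redw(im,(150,50,420,300))])
# handle via wood hue darker than table: brown handle
m=cv2.inRange(hsv,(3,110,40),(15,255,170));l,N,st,ce=cv2.connectedComponentsWithStats(m)
for i in range(1,l):
    if st[i,4]>300:
        k=cv2.findContours((N==i).astype('uint8'),0,1)[0][0];q=onz(c,cv2.boxPoints(cv2.minAreaRect(k)),.014);print("brown",st[i],q.mean(0).round(4),np.linalg.norm(q[1]-q[0]).round(3),np.linalg.norm(q[2]-q[1]).round(3))
E
```

```text
[ 0.62817712 -0.32845569  0.21387603] [-3.14013369e+00 -2.60165118e-03  1.69475056e+00]
[272 205  15  64 900] [ 0.6356 -0.3862  0.012 ] len 0.0709 wid 0.0144 yaw 97.4
silver [335  91   9 112 659] [[ 0.6819 -0.2835  0.014 ]]
silver [ 50 105  10  28 161] [[ 0.4012 -0.2894  0.014 ]]
silver [ 56 133  19  79 382] [[ 0.4105 -0.3447  0.014 ]]
silver [270 180  22  24 505] [[ 0.6306 -0.3362  0.014 ]]
silver [335 204   8  48 250] [[ 0.6954 -0.367   0.014 ]]
silver [ 71 216  19  58 271] [[ 0.4225 -0.419   0.014 ]]
red [(array([[ 0.6259, -0.2999,  0.012 ]]), array([270, 150,  21,  10, 188], dtype=int32))]
brown [415   0  79  35 886] [ 0.7659 -0.1585  0.014 ] 0.022 0.077
brown [272 205  15  90 761] [ 0.6375 -0.4011  0.014 ] 0.102 0.014
```

{"fn": "move_arm", "kwargs": {"plan": [[[0,0,0,0,0,0.14,0],[-0.4,0.08,0,0,0,0,0],[0,0,1,0,0,0,0],[0,0,1,0,0,0,0],[0,0,1,0,0,0,0],[0,0,1,0,0,0,0],[0,0,1,0,0,0,0],[0,0,1,0,0,0,0],[0,0,1,0,0,0,0],[0,0,1,0,0,0,0]]]}}

```text
clock: 72.45
position: [0.6303, -0.3361, 0.0522]
tool_rot: [-3.14, -0.003, 1.68]
force: [0.4, 0.7, 0.1]
grip_width: 0.0423
finger_force: 0.0
```

{"fn": "move_arm", "kwargs": {"plan": [[[0,0,0.9,0,0,0,0],[0,0,0.8,0,0,0,0],[0,0,0.4,0,0,0,0],[0,0,0,0,0,0,0],[0,0,0,0,0,0,0],[0,0,0,0,0,0,-1],[0,0,0,0,0,0,-1],[0,0,0,0,0,0,-1],[0,0,0,0,0,0,-1],[0,0,0,0,0,0,-1]]]}}

```text
clock: 73.45
position: [0.6307, -0.336, 0.0129]
tool_rot: [-3.141, -0.002, 1.68]
force: [-1.3, 1.0, 6.5]
grip_width: 0.0189
finger_force: 58.5
```

{"fn": "move_arm", "kwargs": {"plan": [[[0,0,-0.5,0,0,0,-1],[0,0,-1,0,0,0,-1],[0,0,-1,0,0,0,-1],[0,0,-1,0,0,0,-1],[0,0,-1,0,0,0,-1],[0,0,-1,0,0,0,-1],[0,0,-1,0,0,0,-1],[0,0,-1,0,0,0,-1],[0,0,-1,0,0,0,-1],[0,0,-1,0,0,0,-1]]]}}

```text
clock: 74.45
position: [0.6305, -0.3362, 0.204]
tool_rot: [-3.141, -0.002, 1.681]
force: [0.3, -0.6, -0.1]
grip_width: 0.0192
finger_force: 58.7
```

```bash
python3 - <<'E'
from nxt import *
s=observe();print(s["position"],s["tool_rot"],np.round(s["qpos"],2),s["grip_width"])
nxt(((.506,-.05,.337),96.3,0),((.506,-.05,.337),80,0),((.506,-.05,.337),80,90),((.588,.106,.26),80,90),((.588,.106,.14),80,90))
E
```

```text
[ 0.63053303 -0.33615307  0.20397372] [-3.14060732e+00 -2.44193461e-03  1.68059110e+00] [ 0.79  0.78 -0.7   1.33  0.5   1.21  0.17] 0.01918942793443529
turn [-0.01 -0.02 -0.  ] rows 1 ->q [ 0.79  0.78 -0.7   1.33  0.5   1.21  0.17] 0.0 0.0
shift [14.9  -4.62 -6.65] rows 15 ->q [ 0.67  0.33 -0.88  1.73  0.27  1.21 -0.17] 0.0 0.0
turn [ 0.   -0.    2.72] rows 3 ->q [ 0.63  0.31 -0.82  1.73  0.24  1.21 -0.43] 0.0 0.0
shift [0. 0. 0.] rows 1 ->q [ 0.63  0.31 -0.82  1.73  0.24  1.21 -0.43] 0.0 0.0
turn [-0. 15. -0.] rows 15 ->q [ 1.31  1.09 -1.15  1.83 -0.65  1.15  0.54] 0.0 0.0
shift [0. 0. 0.] rows 1 ->q [ 1.31  1.09 -1.15  1.83 -0.65  1.15  0.54] 0.0 0.0
turn [0. 0. 0.] rows 1 ->q [ 1.31  1.09 -1.15  1.83 -0.65  1.15  0.54] 0.0 0.0
shift [-3.85  2.68  8.39] rows 9 ->q [ 1.02  1.26 -1.17  1.85 -0.71  0.8   0.67] 0.0 0.0
turn [0. 0. 0.] rows 1 ->q [ 1.02  1.26 -1.17  1.85 -0.71  0.8   0.67] 0.0 0.0
shift [-6. -0.  0.] rows 6 ->q [ 0.98  1.45 -1.06  1.79 -0.63  0.79  0.78] 0.0 0.0
```

{"fn": "move_arm", "kwargs": {"plan": [[[1,-0.31,-0.66,0,0,0,-1],[1,-0.31,-0.66,0,0,0,-1],[1,-0.31,-0.66,0,0,0,-1],[1,-0.31,-0.66,0,0,0,-1],[1,-0.31,-0.66,0,0,0,-1],[1,-0.31,-0.66,0,0,0,-1],[1,-0.31,-0.66,0,0,0,-1],[1,-0.31,-0.66,0,0,0,-1],[1,-0.31,-0.66,0,0,0,-1],[1,-0.31,-0.66,0,0,0,-1]]]}}

```text
clock: 75.45
position: [0.5467, -0.1435, 0.3361]
tool_rot: [-3.14, -0.002, 1.681]
force: [0.6, 0.1, -0.9]
grip_width: 0.0189
finger_force: 58.8
```

{"fn": "move_arm", "kwargs": {"plan": [[[1,-0.31,0,0,0,0,-1],[1,-0.31,0,0,0,0,-1],[1,-0.31,0,0,0,0,-1],[1,-0.31,0,0,0,0,-1],[0.9,-0.31,0,0,0,0,-1],[0,0,0,0,0,0.9,-1],[0,0,0,0,0,0.9,-1],[0,0,0,0,0,0.92,-1],[0,0,0,0,1,0,-1],[0,0,0,0,1,0,-1]]]}}

```text
clock: 76.45
position: [0.5059, -0.0486, 0.3352]
tool_rot: [-3.14, -0.215, 1.397]
force: [-0.7, 0.1, -1.8]
grip_width: 0.0192
finger_force: 58.8
```

{"fn": "move_arm", "kwargs": {"plan": [[[0,0,0,0,1,0,-1],[0,0,0,0,1,0,-1],[0,0,0,0,1,0,-1],[0,0,0,0,1,0,-1],[0,0,0,0,1,0,-1],[0,0,0,0,1,0,-1],[0,0,0,0,1,0,-1],[0,0,0,0,1,0,-1],[0,0,0,0,1,0,-1],[0,0,0,0,1,0,-1]]]}}

```text
clock: 77.45
position: [0.5058, -0.0505, 0.3348]
tool_rot: [-3.132, -1.263, 1.386]
force: [-0.2, 0.3, -1.2]
grip_width: 0.0193
finger_force: 58.8
```

{"fn": "move_arm", "kwargs": {"plan": [[[0,0,0,0,1,0,-1],[0,0,0,0,1,0,-1],[0,0,0,0,1,0,-1],[0,0,0,0,0,0,-1],[-0.3,0.3,0.9,0,0,0,-1],[-0.3,0.3,0.9,0,0,0,-1],[-0.3,0.3,0.9,0,0,0,-1],[-0.3,0.3,0.9,0,0,0,-1],[-0.3,0.3,0.9,0,0,0,-1],[0,0,0,0,0,0,-1]]]}}

```text
clock: 78.45
position: [0.5509, 0.0356, 0.3054]
tool_rot: [-2.003, -1.569, 0.261]
force: [-0.2, -0.5, 0.2]
grip_width: 0.0188
finger_force: 58.8
```

```bash
python3 - <<'E'
from nxt import *
s=observe();print(s["position"],np.round(s["qpos"],2),s["grip_width"],s["force"])
nxt(((.588,.1045,.25),80,90))
E
```

```text
[0.55085918 0.03557153 0.30543724] [ 1.15  1.16 -1.16  1.83 -0.69  0.97  0.59] 0.018780714472544202 [-0.16739486 -0.49654856  0.2219652 ]
turn [-0.03  0.01 -0.01] rows 1 ->q [ 1.16  1.16 -1.17  1.87 -0.69  0.95  0.6 ] 0.0 0.0
shift [-2.77  1.23  3.72] rows 4 ->q [ 1.02  1.28 -1.16  1.85 -0.7   0.8   0.68] 0.0 0.0
```

{"fn": "move_arm", "kwargs": {"plan": [[[0,0.3,0.93,0,0,0,-1],[0,0.3,0.93,0,0,0,-1],[0,0.3,0.93,0,0,0,-1],[0,0.3,0.93,0,0,0,-1],[-1,0,0,0,0,0,-1],[-1,0,0,0,0,0,-1],[-0.8,0,0,0,0,0,-1],[0,0,0,0,0,0,-1],[0,0,0,0,0,0,-1],[0,0,0,0,0,0,-1]]]}}

```text
clock: 79.45
position: [0.5876, 0.102, 0.25]
tool_rot: [-0.571, -1.569, -1.175]
force: [-0.1, 0.0, 0.1]
grip_width: 0.0189
finger_force: 58.8
```

```bash
python3 - <<'E'
from nxt import *
s=observe();print(s["position"],s["force"])
nxt(((.588,.1045,.145),80,90))
E
```

```text
[0.58756171 0.10200908 0.24996569] [-0.06338866  0.02566513  0.14927009]
turn [ 0.01 -0.02 -0.01] rows 1 ->q [ 1.02  1.28 -1.15  1.85 -0.7   0.8   0.68] 0.0 0.0
shift [-5.25 -0.    0.13] rows 6 ->q [ 0.98  1.44 -1.06  1.79 -0.63  0.8   0.78] 0.0 0.0
```

{"fn": "move_arm", "kwargs": {"plan": [[[-0.8,0,0.13,0,0,0,-1],[-0.8,0,0,0,0,0,-1],[-0.7,0,0,0,0,0,-1],[-0.7,0,0,0,0,0,-1],[-0.7,0,0,0,0,0,-1],[-0.7,0,0,0,0,0,-1],[-0.5,0,0,0,0,0,-1],[-0.5,0,0,0,0,0,-1],[0,0,0,0,0,0,-1],[0,0,0,0,0,0,-1]]]}}

```text
clock: 80.45
position: [0.5877, 0.105, 0.1412]
tool_rot: [-0.708, -1.567, -1.038]
force: [0.3, 0.0, 0.7]
grip_width: 0.0192
finger_force: 58.8
```

{"fn": "move_arm", "kwargs": {"plan": [[[0,0,0,0,0,0,-0.3],[0,0,0,0,0,0,0.1],[0,0,0,0,0,0,0.1],[0,0,0,0,0,0,0.1],[0,0,0,0,0,0,0.1],[0,0,0,0,0,0,0.1],[0,0,-0.5,0,0,0,0.1],[0,0,-1,0,0,0,0.1],[0,0,-1,0,0,0,0.1],[0,0,-1,0,0,0,0.1]]]}}

```text
clock: 81.45
position: [0.5752, 0.0345, 0.1406]
tool_rot: [-0.905, -1.568, -0.841]
force: [-0.3, 0.4, 0.1]
grip_width: 0.0469
finger_force: 0.0
```

{"fn": "move_arm", "kwargs": {"plan": [[[1,0,-1,0,0,0,0.1],[1,0,-1,0,0,0,0.1],[1,0,-1,0,0,0,0.1],[1,0,-1,0,0,0,0.1],[1,0,-1,0,0,0,0.1],[1,0,0,0,0,0,0.1],[1,0,0,0,-1,0,0.1],[1,0,0,0,-1,0,0.1],[0,0,0,0,-1,0,0.1],[0,0,0,0,-1,0,0.1]]]}}

```text
clock: 82.45
position: [0.5585, -0.0612, 0.3011]
tool_rot: [-3.138, -1.149, 1.391]
force: [-0.4, 0.4, -0.5]
grip_width: 0.0475
finger_force: 0.0
```

{"fn": "move_arm", "kwargs": {"plan": [[[0,0,0,0,-1,0,-1],[0,0,0,0,-1,0,-1],[0,0,0,0,-1,0,-1],[0,0,0,0,-1,0,-1],[0,0,0,0,-1,0,-1],[0,0,0,0,-1,0,-1],[0,0,0,0,-1,0,-1],[0,0,0,0,-1,0,-1],[0,0,0,0,-1,0,-1],[0,0,0,0,-1,0,-1]]]}}

```text
clock: 83.45
position: [0.5585, -0.0609, 0.3012]
tool_rot: [-3.141, -0.102, 1.395]
force: [-0.3, -0.6, 0.5]
grip_width: 0.0002
finger_force: 0.0
```

```bash
python3 - <<'E'
from nxt import *
s=observe();print(s["position"],s["tool_rot"],np.round(s["qpos"],2))
o,cb,ca,b,a=redtips();print(o)
W=[(.587,.1997,.168),(.588,.1537,.168),(.589,.1078,.168)]
print(proj(cb,W).round(0).tolist(),proj(ca,W).round(0).tolist())
nxt(((.68,.131,.34),0,0))
for th in(1.6,1.45,1.3,1.15,1.05,.95):
    S=max(.006,.022*np.cos(th)+.003);r=.145+S;print("hook",th,(.645-r*np.cos(th)+.0075*np.sin(th)+.011).round(4),(.09+r*np.sin(th)+.0075*np.cos(th)).round(4))
for th in(.95,.8,.65,.5,.35,.2,.1,0): print("top",th,(.645-.125*np.cos(th)+.094*np.sin(th)+.011).round(4),(.09+.125*np.sin(th)+.094*np.cos(th)).round(4))
E
```

```text
[ 0.55849886 -0.0608849   0.30119776] [-3.14053543 -0.10224434  1.39495429] [ 0.53  0.41 -0.64  1.66  0.16  1.12 -0.31]
[[([259.5, 155.6], 29), ([286.9, 172.5], 18)], [([316.8, 167.4], 5), ([306.0, 174.3], 7), ([295.7, 181.8], 6)]]
[[285.0, 152.0], [286.0, 161.0], [287.0, 170.0]] [[316.0, 168.0], [307.0, 175.0], [298.0, 181.0]]
turn [-0.7  -0.82 13.37] rows 14 ->q [ 0.23  0.38 -0.32  1.66  0.13  1.13 -1.69] 0.0 0.0
shift [ 6.06 -9.42 -1.92] rows 10 ->q [-0.1   0.59 -0.32  1.21  0.18  1.37 -1.98] 0.0 0.0
hook 1.6 0.6679 0.2407
hook 1.45 0.6452 0.2408
hook 1.3 0.6221 0.2403
hook 1.15 0.5987 0.2364
hook 1.05 0.5834 0.2316
hook 0.95 0.5686 0.2252
top 0.95 0.6598 0.2464
top 0.8 0.6363 0.2452
top 0.65 0.6134 0.2405
top 0.5 0.5914 0.2324
top 0.35 0.5708 0.2212
top 0.2 0.5522 0.207
top 0.1 0.541 0.196
top 0 0.531 0.184
```

All three brushes stand in their wells. Now I'll move behind the standing flange to close the hood.

{"fn": "move_arm", "kwargs": {"plan": [[[0,0,-0.6,-0.05,-0.06,0.955,-1],[0,0,-0.6,-0.05,-0.06,0.955,-1],[0,0,-0.6,-0.05,-0.06,0.955,-1],[0,0,0,-0.05,-0.06,0.955,-1],[0,0,0,-0.05,-0.06,0.955,-1],[0,0,0,-0.05,-0.06,0.955,-1],[0,0,0,-0.05,-0.06,0.955,-1],[0,0,0,-0.05,-0.06,0.955,-1],[0,0,0,-0.05,-0.06,0.955,-1],[0,0,0,-0.05,-0.06,0.955,-1]]]}}

```text
clock: 84.55
position: [0.5575, -0.0648, 0.336]
tool_rot: [-3.122, -0.026, 0.389]
force: [-0.5, -0.2, 0.2]
grip_width: -0.0001
finger_force: 0.0
```

{"fn": "move_arm", "kwargs": {"plan": [[[0,0,0,-0.05,-0.06,0.955,-1],[0,0,0,-0.05,-0.06,0.955,-1],[0,0,0,-0.05,-0.06,0.955,-1],[0,0,0,-0.05,-0.06,0.955,-1],[1,-1,0,0,0,0,-1],[1,-1,0,0,0,0,-1],[1,-1,0,0,0,0,-1],[1,-1,0,0,0,0,-1],[1,-1,0,0,0,0,-1],[1,-1,0,0,0,0,-1]]]}}

```text
clock: 85.55
position: [0.6791, 0.0551, 0.3358]
tool_rot: [-3.138, 0.004, -0.007]
force: [-0.4, -0.7, 0.4]
grip_width: 0.0002
finger_force: 0.0
```

{"fn": "move_arm", "kwargs": {"plan": [[[0,-1,0,0,0,0,-1],[0,-1,0,0,0,0,-1],[0,-1,0,0,0,0,-1],[0,-0.5,0,0,0,0,-1],[0,0,0,0,0,0,-1],[0,0,0,0,0,0,-1],[0,0,0,0,0,0,-1],[0,0,0,0,0,0,-1],[0,0,0,0,0,0,-1],[0,0,0,0,0,0,-1]]]}}

```text
clock: 86.55
position: [0.6792, 0.1246, 0.3363]
tool_rot: [-3.14, 0.003, -0.006]
force: [0.2, -0.1, 0.1]
grip_width: 0.0
finger_force: 0.0
```

```bash
python3 - <<'E'
from nxt import *
s=observe();print(s["position"],s["tool_rot"],np.round(s["qpos"],2))
b,cb=shot("side");cv2.imwrite("pics/b20.png",b);im,c=shot("wrist");cv2.imwrite("pics/w20.png",im)
# flange edge (white strip) rows in the wrist image, centre columns
g=cv2.cvtColor(im,cv2.COLOR_BGR2GRAY)
for col in(240,280,320): print(col,[int(v) for v in g[200:420:5,col]])
print(proj(c,[(.645,.131,.252),(.65,.131,.252),(.655,.131,.252),(.66,.131,.252),(.74,.131,.235)]).round(0).tolist())
go((.682,.131,.241))
E
```

```text
[0.6791526  0.12460786 0.33628141] [-3.13962762e+00  2.70235473e-03 -6.28066962e-03] [-0.06  0.58 -0.36  1.25  0.2   1.35 -1.98]
240 [105, 109, 107, 109, 116, 119, 121, 119, 102, 84, 216, 148, 187, 215, 213, 215, 216, 212, 144, 27, 27, 27, 25, 19, 24, 23, 28, 25, 25, 20, 22, 22, 10, 25, 25, 17, 29, 24, 26, 19, 22, 26, 23, 24]
280 [106, 106, 106, 108, 106, 115, 117, 118, 92, 90, 156, 24, 22, 27, 25, 25, 22, 16, 37, 31, 33, 34, 34, 30, 30, 30, 32, 36, 35, 38, 38, 38, 39, 39, 23, 16, 19, 26, 25, 18, 25, 25, 28, 25]
320 [105, 107, 108, 107, 111, 117, 117, 119, 88, 111, 216, 115, 121, 216, 216, 214, 215, 179, 157, 53, 18, 26, 12, 26, 20, 26, 21, 22, 23, 25, 19, 24, 23, 21, 26, 25, 20, 22, 30, 28, 20, 21, 25, 17]
[[272.0, 261.0], [272.0, 254.0], [272.0, 248.0], [272.0, 241.0], [271.0, 123.0]]
shift units [ 0.15 -0.3   4.77] turn units  pos [0.6791 0.1248 0.3363] [-3.14e+00  3.00e-03 -6.00e-03]
```

{"fn": "move_arm", "kwargs": {"plan": [[[0.15,-0.3,1,0,0,0,-1],[0,0,1,0,0,0,-1],[0,0,1,0,0,0,-1],[0,0,1,0,0,0,-1],[0,0,0.5,0,0,0,-1],[0,0,0.27,0,0,0,-1],[0,0,0,0,0,0,-1],[-0.4,0,0,0,0,0,-1],[-0.4,0,0,0,0,0,-1],[0,0,0,0,0,0,-1]]]}}

```text
clock: 87.65
position: [0.6651, 0.1314, 0.242]
tool_rot: [-3.14, 0.002, -0.005]
force: [-0.3, 0.1, 0.5]
grip_width: -0.0001
finger_force: 0.0
```

{"fn": "move_arm", "kwargs": {"plan": [[[-0.5,0,0.05,0,0,0,-1],[-0.5,0,0,0,0,0,-1],[-0.58,0,0,0,0,0,-1],[-0.58,0,0.04,0,0,0,-1],[-0.59,0,0.08,0,0,0,-1],[-0.59,0,0.12,0,0,0,-1],[0,0,0,0,0,0,-1],[0,0,0,0,0,0,-1],[0,0,0,0,0,0,-1],[0,0,0,0,0,0,-1]]]}}

```text
clock: 88.65
position: [0.5994, 0.1317, 0.2353]
tool_rot: [-3.139, 0.003, -0.006]
force: [0.7, 0.0, -0.4]
grip_width: 0.0002
finger_force: 0.0
```

```bash
cat >> h.py <<'E'
def hoodpts(th,y): # front-top corner etc. of hood at y side
    C,S=np.cos(th),np.sin(th);f=lambda a,b:(.645-a*C+b*S,y,.09+a*S+b*C)
    return [f(.145,.094),f(.002,.094),f(.145,0.02)]
def hoodangle(n="side",y=.017):
    im,c=shot(n);g=cv2.GaussianBlur(cv2.cvtColor(im,cv2.COLOR_BGR2GRAY),(3,3),0).astype(float);best=[]
    for th in np.arange(-.05,1.7,.025):
        p=hoodpts(th,y);L=np.array([np.array(p[0])+(np.array(p[1])-np.array(p[0]))*t for t in np.linspace(.1,.9,25)])
        q=proj(c,L);d=q[-1]-q[0];d/=np.linalg.norm(d);nrm=np.array([-d[1],d[0]])
        v=lambda o:cv2.remap(g.astype('float32'),(q[:,0]+o*nrm[0]).astype('float32'),(q[:,1]+o*nrm[1]).astype('float32'),1).mean()
        m=max((v(o)-.5*(v(o-3)+v(o+3))) for o in(-1,0,1));best.append((m,th))
    best.sort(reverse=True);return [(round(float(a),1),round(float(b),3)) for a,b in best[:4]]
E
python3 - <<'E'
from nxt import *
print(hoodangle("side",.017),hoodangle("scene",.017))
a=cv2.imread("pics/b20.png");b,cb=shot("side");d=cv2.absdiff(a,b).max(2)
p=proj(cb,[(.74,.02,.24),(.74,.02,.1),(.66,.02,.24)]).round(0);print(p.tolist())
x0,y0=p.min(0).astype(int)-5;x1,y1=p.max(0).astype(int)+5;print("changed",(d[y0:y1,x0:x1]>40).mean())
E
```

```text
[(29.4, 1.325), (25.9, 1.3), (25.4, 1.35), (23.5, 1.375)] [(37.2, 1.125), (36.6, 1.1), (35.6, 1.175), (35.0, 1.2)]
[[345.0, 168.0], [339.0, 206.0], [316.0, 168.0]]
changed 0.46314102564102566
```

{"fn": "move_arm", "kwargs": {"plan": [[[-0.4,0,0.1,0,0,0,-1],[-0.4,0,0.12,0,0,0,-1],[-0.37,0,0.15,0,0,0,-1],[-0.37,0,0.17,0,0,0,-1],[0,0,0,0,0,0,-1],[0,0,0,0,0,0,-1],[0,0,-1,0,0,0,-1],[0,0,-1,0,0,0,-1],[0,0,-1,0,0,0,-1],[0,0,-1,0,0,0,-1]]]}}

```text
clock: 89.8
position: [0.5686, 0.1317, 0.3055]
tool_rot: [-3.139, 0.003, -0.006]
force: [-0.3, -0.5, 0.2]
grip_width: 0.0002
finger_force: 0.0
```

{"fn": "move_arm", "kwargs": {"plan": [[[1,0,0,0,0,0,-1],[1,0,0,0,0,0,-1],[1,0,0,0,0,0,-1],[1,0,0,0,0,0,-1],[1,0,0,0,0,0,-1],[1,0,0,0,0,0,-1],[0,0,1,0,0,0,-1],[0,0,1,0,0,0,-1],[0,0,0.9,0,0,0,-1],[0,0,0,0,0,0,-1]]]}}

```text
clock: 90.8
position: [0.6875, 0.1307, 0.2438]
tool_rot: [-3.14, 0.006, -0.006]
force: [-0.2, 0.3, -0.6]
grip_width: 0.0003
finger_force: 0.0
```

```bash
python3 - <<'E'
from nxt import *
print(hoodangle("side",.017),hoodangle("scene",.017))
go((.6598,.131,.2464))
E
```

```text
[(29.3, 1.275), (28.3, 1.3), (27.1, 1.325), (26.2, 1.35)] [(21.8, 1.025), (21.7, 1.0), (21.5, 1.05), (20.8, 0.975)]
shift units [-1.44  0.02  0.02] turn units  pos [0.6885 0.1312 0.2467] [-3.139e+00  3.000e-03 -6.000e-03]
```

{"fn": "move_arm", "kwargs": {"plan": [[[-0.72,0,0,0,0,0,-1],[-0.72,0,0,0,0,0,-1],[-0.59,0,0.03,0,0,0,-1],[-0.59,0,0.03,0,0,0,-1],[-0.57,0,0.1,0,0,0,-1],[-0.57,0,0.13,0,0,0,-1],[-0.55,0,0.19,0,0,0,-1],[-0.55,0,0.21,0,0,0,-1],[-0.52,0,0.26,0,0,0,-1],[-0.52,0,0.3,0,0,0,-1]]]}}

```text
clock: 91.9
position: [0.5707, 0.132, 0.2232]
tool_rot: [-3.139, 0.0, -0.006]
force: [0.1, -0.8, 0.4]
grip_width: -0.0
finger_force: 0.6
```

{"fn": "move_arm", "kwargs": {"plan": [[[-0.47,0,0.34,0,0,0,-1],[-0.46,0,0.37,0,0,0,-1],[-0.28,0,0.27,0,0,0,-1],[-0.28,0,0.28,0,0,0,-1],[-0.2,0,0.25,0,0,0,-1],[-0.1,0,0.2,0,0,0,-1],[0,0,0,0,0,0,-1],[0,0,0,0,0,0,-1],[0,0,0,0,0,0,-1],[0,0,0,0,0,0,-1]]]}}

```text
clock: 92.9
position: [0.5346, 0.1321, 0.1876]
tool_rot: [-3.139, 0.002, -0.006]
force: [0.7, 0.3, 0.8]
grip_width: -0.0001
finger_force: 0.0
```

```bash
python3 - <<'E'
from nxt import *
s=observe();print(s["position"],s["force"])
print(hoodangle("side",.017),hoodangle("scene",.017))
E
```

```text
[0.53459941 0.13214556 0.18763242] [0.65013268 0.28701756 0.7598971 ]
[(50.6, 0.075), (50.5, 0.0), (50.4, 0.05), (50.0, 0.025)] [(55.4, 0.05), (55.1, -0.05), (54.9, -0.025), (54.6, 0.075)]
```

{"fn": "move_arm", "kwargs": {"plan": [[[-0.4,0,0,0,0,0,-1],[0,0,0.1,0,0,0,-1],[0,0,0.05,0,0,0,-1],[0,0,0.05,0,0,0,-1],[0,0,0.05,0,0,0,-1],[0,0,0,0,0,0,-1],[0,0,0,0,0,0,-1],[0,0,0,0,0,0,-1],[0,0,0,0,0,0,-1],[0,0,0,0,0,0,-1]]]}}

```text
clock: 94.0
position: [0.5263, 0.1322, 0.1839]
tool_rot: [-3.14, 0.002, -0.006]
force: [-12.6, -3.7, 30.4]
grip_width: 0.0
finger_force: 14.8
```

{"fn": "move_arm", "kwargs": {"plan": [[[0,0,-0.2,0,0,0,-1],[0,0,-0.5,0,0,0,-1],[0,0,-1,0,0,0,-1],[0,0,-1,0,0,0,-1],[0,0,-1,0,0,0,-1],[0,0,-1,0,0,0,-1],[0,0,-1,0,0,0,-1],[-1,0,-1,0,0,0,-1],[-1,0,0,0,0,0,-1],[-1,0,0,0,0,0,-1]]]}}

```text
clock: 95.0
position: [0.4662, 0.1324, 0.3175]
tool_rot: [-3.139, 0.002, -0.006]
force: [0.0, -0.7, -0.1]
grip_width: -0.0002
finger_force: 0.0
```

```bash
python3 - <<'E'
from nxt import *
s=observe();print(s["position"],s["force"])
print(hoodangle("side",.017),hoodangle("scene",.017))
im,c=shot("wrist");cv2.imwrite("pics/w22.png",im)
# flange top front edge now vs before opening: rows of edge at several columns
hsv=cv2.cvtColor(im,cv2.COLOR_BGR2HSV)
print("pred flange front edge shut",proj(c,[(.483,.2,.0975),(.483,.08,.0975),(.5,.2,.184),(.5,.08,.184)]).round(1).tolist())
g=cv2.cvtColor(im,cv2.COLOR_BGR2GRAY).astype(int)
for (x,y) in proj(c,[(.483,.2,.0975),(.483,.08,.0975)]).round().astype(int): print((x,y),g[y-12:y+13,x].tolist())
o=redtips();print(o[0])
a0=cv2.imread("pics/scene0.png");d=cv2.absdiff(a0,o[4]).max(2)
for n,box in dict(tubb=(105,268,132,297),can=(128,275,155,318),sponge=(208,200,230,218),tuba=(270,258,299,286),powder=(320,112,346,138),remover=(358,116,376,152)).items():
    x0,y0,x1,y1=box;print(n,(d[y0:y1,x0:x1]>45).mean().round(3))
E
```

```text
[0.46617406 0.13236582 0.3175447 ] [ 6.28570260e-04 -6.53364997e-01 -1.39498989e-01]
[(67.2, -0.025), (65.6, 0.025), (63.5, 0.0), (57.6, -0.05)] [(71.2, -0.05), (69.2, 0.025), (68.0, 0.0), (67.2, -0.025)]
pred flange front edge shut [[215.6, 161.6], [329.8, 161.0], [195.3, 155.6], [345.7, 154.8]]
(np.int64(216), np.int64(162)) [93, 101, 138, 189, 214, 220, 218, 219, 218, 216, 210, 212, 218, 218, 209, 191, 172, 165, 168, 167, 173, 176, 179, 176, 171]
(np.int64(330), np.int64(161)) [125, 170, 204, 214, 215, 216, 216, 215, 203, 169, 157, 186, 195, 170, 166, 178, 181, 184, 184, 184, 178, 178, 177, 173, 169]
[[], [([336.3, 161.4], 36)]]
tubb 0.0
can 0.0
sponge 0.449
tuba 0.0
powder 0.0
remover 0.0
```

{"fn": "move_arm", "kwargs": {"plan": [[[0,-1,-0.1,0,0,0,-1],[0,-1,-0.1,0,0,0,-1],[0,-1,-0.1,0,0,0,-1],[0,-1,-0.1,0,0,0,-1],[0,-1,-0.1,0,0,0,-1],[0,-1,-0.1,0,0,0,-1],[0,-1,-0.1,0,0,0,-1],[0,-1,0,0,0,0,-1],[0,-1,0,0,0,0,-1],[0,-1,0,0,0,0,-1]]]}}

```text
clock: 96.25
position: [0.4685, 0.3331, 0.3307]
tool_rot: [-3.14, 0.003, -0.006]
force: [0.5, -1.1, 0.2]
grip_width: 0.0001
finger_force: 0.0
```

```bash
python3 - <<'E'
from nxt import *
im,c=shot("wrist");hsv=cv2.cvtColor(im,cv2.COLOR_BGR2HSV)
m=cv2.inRange(hsv,(0,90,40),(22,255,150));g=cv2.inRange(hsv,(0,0,120),(179,60,255))
for n,k,z in(("handle",m,.017),("blade",g,.011)):
    l,N,st,ce=cv2.connectedComponentsWithStats(k)
    for i in range(1,l):
        w=onz(c,[ce[i]],z)[0]
        if 300<st[i,4]<3000 and .4<w[0]<.56 and .3<w[1]<.42: print(n,st[i],w.round(4))
print("flange corner",proj(c,[(.4803,.2446,.0975)]))
# shift of patches from first pictures
for n in("scene","side"):
    a0=cv2.imread(f"pics/{n}0.png");a,ca=shot(n)
    boxes=dict(sponge=(210,202,230,218),hood=(268,150,338,200),compact=(252,168,274,188)) if n=="scene" else dict(sponge=(204,252,236,273),hood=(255,138,312,215),compact=(207,196,239,218))
    for k,(x0,y0,x1,y1) in boxes.items():
        r=cv2.matchTemplate(a[y0-15:y1+15,x0-15:x1+15],a0[y0:y1,x0:x1],cv2.TM_CCOEFF_NORMED);_,v,_,l=cv2.minMaxLoc(r);print(n,k,round(v,3),(l[0]-15,l[1]-15))
E
```

```text
handle [252 154  30  73 750] [0.4302 0.3495 0.017 ]
blade [ 230   80   35   78 1248] [0.5291 0.3759 0.011 ]
flange corner [[360.93252839 164.37391291]]
scene sponge 0.477 (12, -9)
scene hood 0.999 (0, 0)
scene compact 0.991 (0, 0)
side sponge 0.302 (-1, 2)
side hood 0.997 (0, 0)
side compact 0.98 (0, 0)
```

```bash
python3 - <<'E'
from nxt import *
c=np.load("c17.npy",allow_pickle=True);print("t=51s",onz(c,[(190,263)],.022).round(3))
c=np.load("c1.npy",allow_pickle=True)
a0=cv2.imread("pics/scene0.png");b0=cv2.imread("pics/side0.png")
a,ca=shot("scene");b,cb=shot("side")
for n,i0,i1,box in(("scene",a0,a,(180,175,260,245)),("side",b0,b,(180,235,265,290))):
    x0,y0,x1,y1=box;d=cv2.absdiff(i0,i1).max(2)[y0:y1,x0:x1]>35;print(n,"changed frac",d.mean().round(2), "mean",i0[y0:y1,x0:x1].mean().round(0),i1[y0:y1,x0:x1].mean().round(0))
    px=(219,208) if n=="scene" else (220,262);print(i0[px[1],px[0]],i1[px[1],px[0]])
print("elbow",__import__("sim").elbow(np.array(observe()["qpos"])))
# sponge: brightest pale blob
im=a[185:230,195:245];print(cv2.cvtColor(im,cv2.COLOR_BGR2GRAY)[::4,::4])
E
```

```text
t=51s [[ 0.394 -0.103  0.022]]
scene changed frac 0.31 mean 129.0 108.0
[119 171 205] [ 53  79 100]
side changed frac 0.47 mean 182.0 137.0
[189 236 246] [ 88 119 139]
elbow [0.20418181 0.03596975 0.79723196]
[[154 155 147 147 144 155 157 158 159 161 163 167 150]
 [152 148 144 153 157 154 150 135  99  94 100  80  70]
 [142 143 100  73  72  71  74  74  76  78  74  74  74]
 [ 74  71  71  73  74  78  75  79  77  73  75  74  69]
 [ 71  72  73  75  77  79  82  70  76  76  72  66  68]
 [ 72  75  78  78  81  84  83  80  76  70  68  64  60]
 [ 77  78  77  79  76  87  90  88  66  67  63  60  67]
 [ 79  79  79  79  78 120 161 115  70  65  94 132 148]
 [162 155 160 152 148  71  69 128 137 147 142 142 101]
 [163 165 167 170 159 146 135 146 143 147 143  73  62]
 [171 172 163 150 139 141 146 141 144 147 138 138  68]
 [164 151 141 142 146 142 146 139 145 142 150 149 152]]
```

The sponge pixel is only in the arm's shadow, with the same hue at half brightness and its position unchanged. The hood and compact match the first pictures, and the spatula is in place. Handing in.

```bash
python3 -c "
from workcell import *
print(job_done())"
```

```text
the job is handed in; nothing more can be done
None
```

I handed the job in: the hood was prised open with the spatula, the spatula is back on the palette, all three brushes stand handle-down in their own wells, the hood is fully shut, and nothing else was seen to move.

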